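# Free a jammed tube block from the dry-block heater

## Robot

A 7-joint arm with a two-finger parallel gripper is mounted at the origin on the work surface. World frame = base frame: x ahead of the robot, y to its left, z up, the work surface at z = 0. Lengths are in mm, angles in rad, forces in N, time in s.
With the tool pointing down it reaches from about 350 to 900 mm from the base axis. Payload 19.9 kg.
Tool frame: the origin (TCP) lies midway between the tips of the shut fingers; the grasp point (between the pads) lies 19 mm behind it; z points along the fingers, y is the direction in which the jaws open and shut (so a half turn about z gives the same grasp; the last joint's range is limited). The gripper opens to 94 mm and grips with 3 to 60 N. Pads are 16 mm wide; open, the fingers measure 119 mm over their backs; the gripper's body (75 mm by 177 mm) begins 78 mm behind the grasp point.
Start: joints at [-1.21, 0.417, -0.01, 1.614, 0.005, 1.111, -0.053], TCP at [244.41, 575.206, 205.425] pointing down, gripper open.
Joint ranges: [-2.81, 2.81], [-0.39, 2.02], [-1.27, 1.25], [0.06, 2.57], [-1.19, 4.33], [0.19, 2], [-2.82, 2.82]. Speed limits (rad/s): [1.89, 1.89, 2.39, 2.39, 3.01, 3.01, 3.01].

## Interface

Orientations are given as [roll, pitch, yaw] about the fixed x, y, z axes, in that order (R = Rz(yaw) Ry(pitch) Rx(roll)).
In Python, from cell import arm gives the robot as it stands. The module is installed in compiled form; this text tells all that it offers.
- The arm moves only by the tool arm_command, never from a script. Its argument "motion" is a list of rows, each a list of 2 entries, a list of its own where there are three numbers: the shift along the tool's x, y, z in cm, then the turn about the tool's z in rad. In form: [[[dx, dy, dz], turn], ...]. A call has 1 to 12 rows; each row is the pose to reach, as a shift and turn from the pose commanded when the call began, along the tool's axes at that moment; what a row does not reach only later rows make up. A row lasts 1/10 s, in which the tool goes at most 50 mm and 8.59 degrees, less where a joint would pass 70% of its speed; a pose out of reach is approached as far as the arm can. A call with a gripper value outside its range is refused whole. "gripper" is the closure in counts, from 0 (fully open) to 255 (shut), set as the call begins (left out, the last holds). The fingers move at their own pace and stop on an object; the grip force is fixed at half the most. Time passes only in rows, so rows that repeat a pose let the fingers close. It gives the time, the measured TCP pose, the force and the opening at its end, in the units of the state.
- arm.sense(): the state, without advancing time (a new reading comes with each control period).
- arm.get_image(name): name is "scene" or "top" or "wrist"; returns the picture (420x560x3 uint8, red, green, blue); there is no depth.
- arm.camera_params(name): a dict with "mtx" (3x3 intrinsics, pixels), "dist_coeffs" ([k1, k2, p1, p2, k3] as OpenCV has them; the pictures are not rectified), "extrinsics" (4x4, takes a point from world to camera coordinates); the wrist camera has in their place "mount" (4x4, takes a point from camera to tool coordinates, whose origin is the TCP and whose axes are the flange's). Camera axes: x right, y down, z forward; pixel columns grow to the right and rows downward; lengths in mm; the calibration is good to about 2 mm. A picture is of the moment at which its call begins: read the wrist's pose just before it. camera_params takes no time and is no camera call.
- arm.hand_in(): hands the job in, once; it reports no verdict.
The state is a dict: "t": time; "q": joint angles; "qd": joint speeds; "effort": joint torques, N m; "eef_pos": TCP position; "tcp_rot": TCP orientation; "contact_force": force on the tool from outside, world axes, zero at the start; "wrist_torque": the same for the moment, N m; "gripper_width": finger opening in mm.
Only numpy, scipy, OpenCV 4.12 (cv2) and the standard library are available. Lean on these libraries where they do the work, as an engineer would, in place of code of your own. Each camera call takes 0.05 s, during which the arm holds its last target.

## Task

The aluminium tube block has jammed in the dry-block heater. Set the pry bar over the heater's fulcrum with its toe under the block's overhanging edge and lever the block loose; do not pull at the block by its fin while it is still jammed. Then lift the loosened block out by its fin and set it down gently, upright and flat on the floor of the steel tray, leaving the bottles and glassware undisturbed.

Things in the scene. Friction and masses are not known exactly. Their poses are not given: they have to be found in the camera images.
- heater: white dry-block heater, fixed: housing 125 (x) x 174 (y) x 80 mm high, y = -109 to +65 mm in its frame. Origin at bench height under the socket's centre, z up; its dark display faces -x. On its top a steel curb (88 x 76 mm outside, 14 mm high, top 94 mm above the bench) surrounds the socket; a steel fulcrum saddle stands on the top at y = -100 mm.
- socket (a point): centre of the socket at the housing top, 80 mm above the bench. Hidden sprung balls, 16 mm from here on the fulcrum's side, bear on a bead round the block's foot and hold it down. When that side has been levered up about 6 mm (9 mm at the bar's tip, 30 to 40 N there) they snap under the bead; the block then stays raised on that side, leaning 9 to 13 degrees, and is loose.
- fulcrum: steel saddle on the heater, origin on the housing top (80 mm above the bench), axes as the heater's: a round ridge along x, its crest 4 mm above the housing top, between two upright cheeks (26 mm apart, 20 mm high) that keep the bar from slipping sideways; the bar lies across it along y
- fulcrum_top (a point): middle of the fulcrum ridge's crest, 84 mm above the bench, axes as the heater's; the block's nearest edge is 44 mm from it in +y, the curb 62 mm
- curb_edge (a point): middle of the curb's outer face on the fulcrum's side, 7 mm above the housing top, half-way up the 14 mm gap between housing top and the block's overhang. The overhang reaches 18 mm out from here towards the fulcrum. The bar's toe belongs in this gap, its tip a few mm short of this point.
- block: aluminium tube block, 450 g; origin at the centre of its underside (81 mm above the bench when seated), axes then as the heater's. From below: spigot 66 (x) x 52 (y) x 13 mm, jammed in the socket; flange plate 96 (x) x 112 (y) x 10 mm, its underside 13 mm above the origin, resting on the curb and overhanging it by 18 mm at both y ends; upright fin on top.
- block_grip (a point): centre (half-way up) of the block's fin, 46 mm above the block's origin: fin 14 mm thick (x), 60 mm long (y), 45 mm high, from the flange's top (23 mm below this point) to 22 mm above it; take it across its thickness
- bar: pry bar, 240 g, 235 mm long; origin under the handle's centre, x along the bar towards the toe, z up. Black handle 110 (x) x 20 (y) x 24 mm high, from x = -55 to +55 mm; from it a flat steel blade 18 mm wide and 5 mm thick runs on at mid-height (12 mm above the handle's underside) to the toe at x = +180 mm. At the start it lies on its handle, blade level and clear of the bench.
- bar_grip (a point): the bar's balance point, inside the handle 30 mm from its centre towards the toe, at mid-height (12 mm above its underside); axes as the bar's
- bar_tip (a point): end of the toe, at the middle of the blade's thickness, 150 mm from bar_grip
- tray: fixed steel tray, 200 x 200 mm, 18 mm high, walls and floor 5 mm; origin at the centre of its underside, so its inner floor is 5 mm above the bench
- amber: brown glass bottle, 64 mm across, 140 mm tall, bystander; origin at its foot
- beaker: glass beaker, 68 mm across, 85 mm tall, bystander; origin at its foot
- jar: white jar, 56 mm across, 70 mm tall, bystander; origin at its foot
Not all that is in view belongs to the job. Leave any blue or turquoise look-alike of the heater alone.

How it is judged (in metres and radians):
On the way:
1. the bar, bearing on the fulcrum and on the block, has raised the block (its fin's centre is at least 3 mm higher than when seated) (contact force between bar and block above 1 N and contact force between bar and fulcrum above 1 N and z of block_grip in the frame of heater above 0.13 m and horizontal distance between block_grip and heater below 0.03 m), for 0.1 s.
At the end, for the whole second after the job is handed in: the block rests upright (within 0.06 rad) and still on the tray's floor (underside within 4 mm of it), its centre within 100 mm of the tray's centre (horizontal distance between block and tray below 0.1 m and height (world z) of block below 0.009 m and angle between block's own z axis and vertical below 0.06 rad and linear speed of block below 0.02 m/s); the robot touches nothing.
It fails at once if the fingers pull or push at the block while it is still jammed in the socket (raised less than 1.5 mm) (contact force between the fingers and block above 3 N and z of block_grip in the frame of heater below 0.1285 m and horizontal distance between block_grip and heater below 0.02 m).
It fails at once if the block is dropped (moves faster than 0.6 m/s away from the heater with no finger on it) (linear speed of block above 0.6 m/s and horizontal distance between block and heater above 0.1 m and contact force between the fingers and block below 0.3 N).
It fails at once if a bottle or glass is shifted by more than 40 mm or knocked over (distance of any of amber, beaker, jar from where it was at the start of the episode above 0.04 m or angle between any of amber, beaker, jar's own z axis and vertical above 0.5 rad).
It also fails if it takes over 67 s, if anything falls off the work surface, if the arm or the gripper's body presses on something with over 40 N, if the wrist force passes 120 N, or if a joint passes its speed limit or range.

## Working session

There is one attempt and no reset: what is moved stays moved. The work goes in short steps, Python scripts to look and compute and a tool call to move; the robot and the scene stay as the last step left them, time stands still between calls to the robot, and variables do not carry over. Pictures are saved under pics/ and viewed, and the job is handed in when it is done.

Besides the shell and the picture viewer there is one more tool, called after ">>>" in YAML: its name, and indented under it one key for each argument. arm_command: Moves the arm, as the interface text tells. Its arguments: {"type":"object","properties":{"motion":{"type":"array"},"gripper":{"type":"number"}},"required":["motion"]}

```bash
mkdir -p pics; python3 - <<'E'
from cell import arm
import cv2,numpy as np
np.set_printoptions(precision=4,suppress=True)
s=arm.sense();print(s)
for n in ["scene","top","wrist"]:
    p=arm.camera_params(n)
    print(n,p)
    cv2.imwrite(f"pics/{n}0.png",cv2.cvtColor(arm.get_image(n),cv2.COLOR_RGB2BGR))
E
```

```text
{'t': 0.0, 'q': array([-1.2105,  0.4179, -0.0103,  1.6142,  0.0047,  1.1107, -0.053 ]), 'qd': array([ 0.0008,  0.0006, -0.0012,  0.001 ,  0.0002, -0.0003, -0.001 ]), 'effort': array([ -0.001 , -85.125 ,   0.6383, -42.6012,  -0.0489,   0.0184,
         0.0003]), 'eef_pos': array([244.2771, 574.8715, 204.8573]), 'tcp_rot': array([-3.1404,  0.0001,  2.7398]), 'contact_force': array([-1.0757, -0.4676, -0.0004]), 'wrist_torque': array([-0.0135,  0.0119, -0.0349]), 'gripper_width': 94.05846340948219}
scene {'mtx': array([[414.4813,   0.    , 279.0141],
       [  0.    , 414.4813, 208.1613],
       [  0.    ,   0.    ,   1.    ]]), 'dist_coeffs': array([-0.0824,  0.    ,  0.    ,  0.    ,  0.    ]), 'extrinsics': array([[   0.8828,    0.4698,    0.0042, -417.6694],
       [   0.3696,   -0.6888,   -0.6236, -121.8187],
       [  -0.2901,    0.552 ,   -0.7817, 1538.3267],
       [   0.    ,    0.    ,    0.    ,    1.    ]])}
top {'mtx': array([[414.4264,   0.    , 280.1239],
       [  0.    , 414.4264, 210.7153],
       [  0.    ,   0.    ,   1.    ]]), 'dist_coeffs': array([-0.1105,  0.    ,  0.    ,  0.    ,  0.    ]), 'extrinsics': array([[   0.0038,   -0.9998,   -0.0186,    4.5936],
       [  -0.9974,   -0.0024,   -0.0725,  481.6778],
       [   0.0724,    0.0188,   -0.9972, 1357.1084],
       [   0.    ,    0.    ,    0.    ,    1.    ]])}
wrist {'mtx': array([[353.1757,   0.    , 275.5583],
       [  0.    , 353.1757, 211.2464],
       [  0.    ,   0.    ,   1.    ]]), 'dist_coeffs': array([-0.0033,  0.    ,  0.    ,  0.    ,  0.    ]), 'mount': array([[   0.0006,   -0.9728,   -0.2316,   65.9838],
       [   1.    ,    0.0006,   -0.0003,   -1.6415],
       [   0.0004,   -0.2316,    0.9728, -179.477 ],
       [   0.    ,    0.    ,    0.    ,    1.    ]])}
```

View pics/scene0.png

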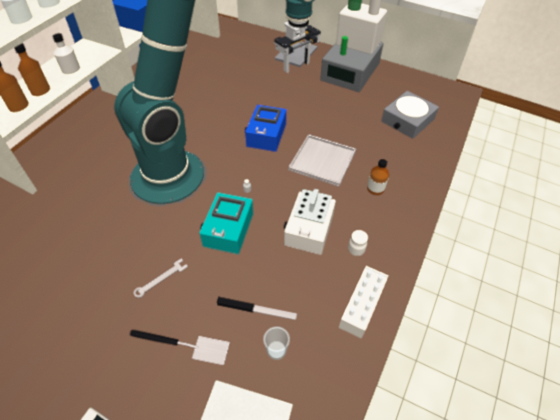

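View pics/top0.png

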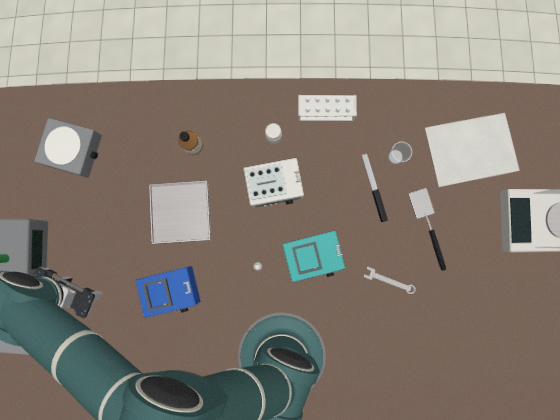

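View pics/wrist0.png

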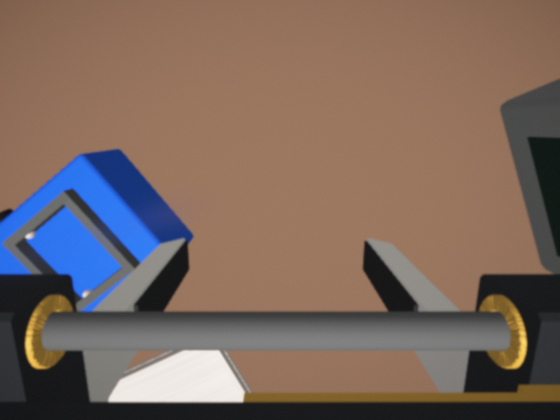

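```bash
cat > h.py <<'E'
from cell import arm
import cv2,numpy as np
from scipy.spatial.transform import Rotation as R
np.set_printoptions(precision=4,suppress=True)
P={n:arm.camera_params(n) for n in ["scene","top","wrist"]}
def pose():
    s=arm.sense();T=np.eye(4);T[:3,:3]=R.from_euler('xyz',s['tcp_rot']).as_matrix();T[:3,3]=s['eef_pos'];return T
def c2w(n,T=None):
    return np.linalg.inv(P[n]['extrinsics']) if n!='wrist' else (pose() if T is None else T)@P[n]['mount']
def ray(n,uv,T=None):
    M=c2w(n,T);p=cv2.undistortPoints(np.array(uv,float).reshape(-1,1,2),P[n]['mtx'],P[n]['dist_coeffs']).reshape(-1,2)
    d=np.c_[p,np.ones(len(p))]@M[:3,:3].T
    return M[:3,3],d
def onz(n,uv,z,T=None):
    o,d=ray(n,uv,T);return o+d*((z-o[2])/d[:,2])[:,None]
def proj(n,X,T=None):
    M=np.linalg.inv(c2w(n,T));rv,_=cv2.Rodrigues(M[:3,:3])
    return cv2.projectPoints(np.array(X,float).reshape(-1,1,3),rv,M[:3,3],P[n]['mtx'],P[n]['dist_coeffs'])[0].reshape(-1,2)
def snap(n,f=None):
    T=pose();im=cv2.cvtColor(arm.get_image(n),cv2.COLOR_RGB2BGR)
    if f:cv2.imwrite('pics/'+f,im)
    return T,im
def zoom(im,x0,y0,x1,y1,k,f):
    cv2.imwrite('pics/'+f,cv2.resize(im[y0:y1,x0:x1],None,fx=k,fy=k,interpolation=cv2.INTER_CUBIC))
E
python3 - <<'E'
from h import *
t=cv2.imread('pics/top0.png');s=cv2.imread('pics/scene0.png')
zoom(t,230,140,330,220,8,'zt_h.png');zoom(t,340,140,420,230,6,'zt_b.png')
zoom(s,275,180,345,255,8,'zs_h.png')
E
```

```text
(no output)
```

View pics/zt_h.png

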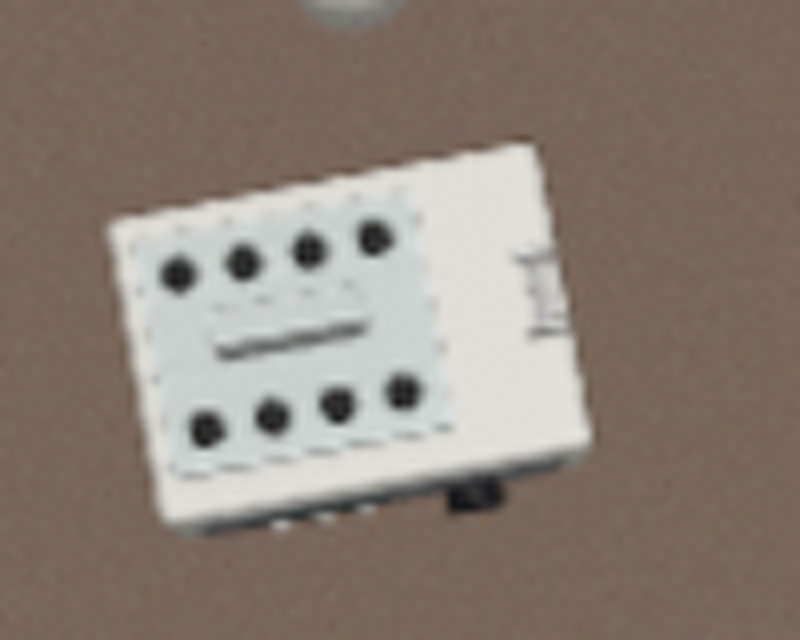

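View pics/zt_b.png

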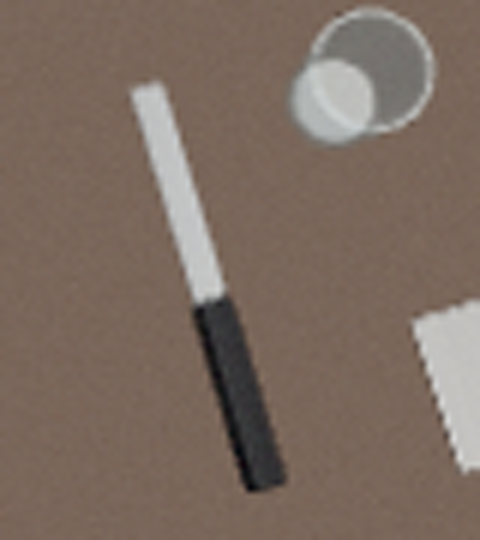

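View pics/zs_h.png

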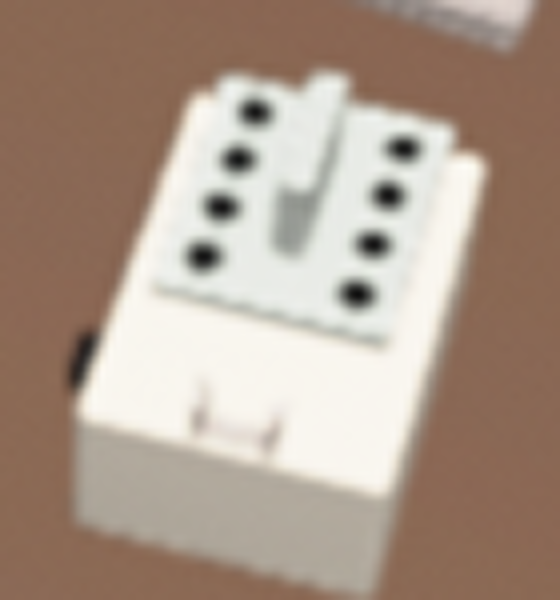

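```bash
cat > m1.py <<'E'
from h import *
def z(pts,x0,y0,k): return (np.array(pts,float)+.5)/k-.5+[x0,y0]
C=onz('top',z([[108,222],[532,143],[592,440],[165,522]],230,140,8),80)
print('corners',C[:,:2]);
S=onz('scene',z([[487,160],[385,495],[80,418]],275,180,8),80);print('scene',S[:,:2])
loc=np.array([[62.5,65],[62.5,-109],[-62.5,-109],[-62.5,65]])
def fit(l,w):
    lc,wc=l.mean(0),w.mean(0);a=l-lc;b=w-wc
    th=np.arctan2((a[:,0]*b[:,1]-a[:,1]*b[:,0]).sum(),(a*b).sum())
    r=np.array([[np.cos(th),-np.sin(th)],[np.sin(th),np.cos(th)]]);t=wc-r@lc
    return th,t,np.abs(l@r.T+t-w).max()
print('heater top',fit(loc,C[:,:2])); print('heater scene',fit(loc[:3],S[:,:2]))
B=onz('top',z([[148,87],[207,300],[210,300]],340,140,6),12)
H=onz('top',z([[212,302],[265,490]],340,140,6),24)
print('bar tip',B[0],'handle',H)
# tray mask
for n,c in [('top',[[152,183],[208,181],[210,241],[152,243]])]:
    print('tray',onz(n,c,18)[:,:2], onz(n,c,18).mean(0))
E
python3 m1.py
python3 - <<'E'
from h import *
t=cv2.imread('pics/top0.png')
zoom(t,140,170,220,250,7,'zt_t.png');
E
```

```text
corners [[616.1838 124.1416]
 [648.1717 -45.4437]
 [528.6946 -69.2729]
 [495.6848 100.058 ]]
scene [[617.8622 123.4074]
 [649.1178 -48.1568]
 [530.0838 -71.1432]]
heater top (np.float64(0.1920400631887153), array([567.9848,  48.9663]), np.float64(1.9680704324458702))
heater scene (np.float64(0.19144113602297666), array([568.8646,  47.4734]), np.float64(1.8447719911356444))
bar tip [ 674.3125 -276.9371   12.    ] handle [[ 551.1821 -308.4915   24.    ]
 [ 447.1362 -336.5116   24.    ]]
tray [[574.7699 440.8641]
 [581.0626 248.6512]
 [380.2134 238.6338]
 [371.9895 435.554 ]] [477.0089 340.9258  18.    ]
```

View pics/zt_t.png

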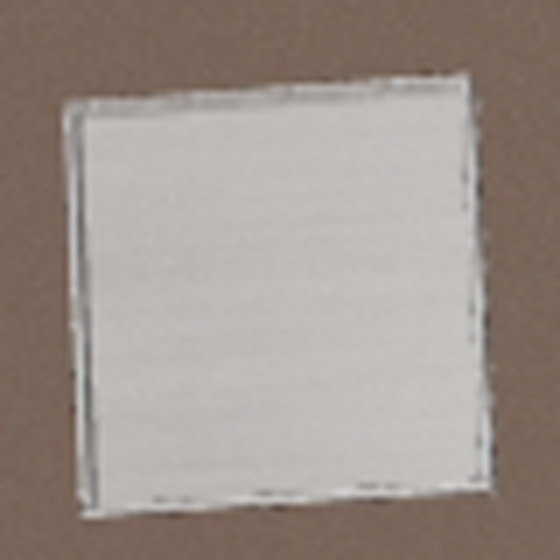

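```bash
cat >> h.py <<'E'
def go(x,y,z,yaw):
    T=pose();d=T[:3,:3].T@(np.array([x,y,z])-T[:3,3])/10
    y0=np.arctan2(T[1,0],T[0,0]);t=-(yaw-y0)
    print('shift cm',d.round(2),'turn',round(t,3), 'wrapped',round((t+np.pi)%(2*np.pi)-np.pi,3))
def st():
    s=arm.sense();print(round(s['t'],2),s['eef_pos'],s['tcp_rot'],'F',s['contact_force'],'M',s['wrist_torque'],'w',round(s['gripper_width'],1))
E
python3 -c "
from h import *
go(529,-315,205,.2565)"
```

```text
shift cm [-61.   -70.78   0.07] turn 2.483 wrapped 2.483
```

>>> arm_command:
  motion:
    - [[-61,-70.8,-2],2.48]
    - [[-61,-70.8,-2],2.48]
    - [[-61,-70.8,-2],2.48]
    - [[-61,-70.8,-2],2.48]
    - [[-61,-70.8,-2],2.48]
    - [[-61,-70.8,-2],2.48]
    - [[-61,-70.8,-2],2.48]
    - [[-61,-70.8,-2],2.48]
    - [[-61,-70.8,-2],2.48]
    - [[-61,-70.8,-2],2.48]
    - [[-61,-70.8,-2],2.48]
    - [[-61,-70.8,-2],2.48]

```text
t: 1.35
eef_pos: [427.1, 1.9, 218.6]
tcp_rot: [3.141, -0.001, 0.934]
contact_force: [1.9, 1.0, 1.1]
gripper_width: 93.6
```

```bash
python3 -c "
from h import *
st();go(529,-315,205,.2565)"
```

```text
1.35 [427.1478   1.8565 218.5829] [ 3.1414 -0.0008  0.9339] F [1.9418 1.0305 1.095 ] M [-0.0012  0.0234  0.0104] w 93.6
shift cm [-19.42  27.03   1.35] turn 0.677 wrapped 0.677
```

>>> arm_command:
  motion:
    - [[-19.4,27,1],0.68]
    - [[-19.4,27,1],0.68]
    - [[-19.4,27,1],0.68]
    - [[-19.4,27,1],0.68]
    - [[-19.4,27,1],0.68]
    - [[-19.4,27,1],0.68]
    - [[-19.4,27,1],0.68]
    - [[-19.4,27,1],0.68]
    - [[-19.4,27,1],0.68]

```text
t: 2.25
eef_pos: [530.1, -312.5, 207.7]
tcp_rot: [-3.141, 0.001, 0.259]
contact_force: [-0.5, 0.7, 0.9]
gripper_width: 93.9
```

```bash
python3 -c "
from h import *
st();go(529,-315,205,.2565)
T,im=snap('wrist','w1.png');np.save('T1.npy',T)
snap('top','t1.png')"
```

```text
2.25 [ 530.1429 -312.5412  207.7437] [-3.1413  0.0012  0.2586] F [-0.5316  0.7365  0.9431] M [-0.0245  0.1861  0.0348] w 93.9
shift cm [-0.17  0.21  0.27] turn 0.002 wrapped 0.002
```

View pics/w1.png

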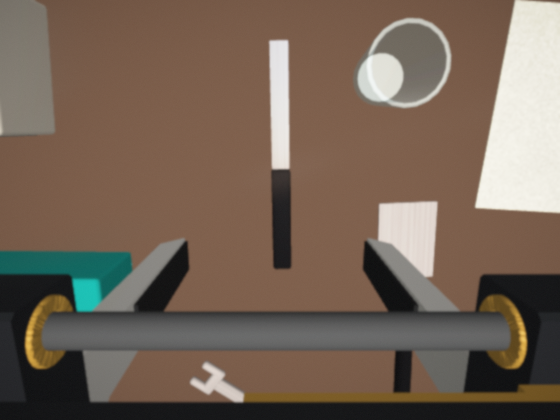

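```bash
python3 - <<'E'
from h import *
T=np.load('T1.npy')
im=cv2.imread('pics/w1.png')
zoom(im,240,30,320,280,2,'zw1.png')
zb=onz('wrist',[[270,41],[288,41],[272,168.5],[289.5,168.5]],12,T);hd=onz('wrist',[[272.5,170],[291,170],[274,268],[291,268]],24,T)
print(zb,hd)
tip=(zb[0]+zb[1])/2;he=hd[2:].mean(0);hf=hd[:2].mean(0);d=(tip-he)[:2];L=np.hypot(*d);print(tip,he,hf,L,np.arctan2(d[1],d[0]),'blade',np.hypot(*(tip-hf)[:2]))
u=d/L;g=(tip[:2]-150*u+he[:2]+85*u)/2;print('grip',g)
# jar, beaker, amber
for n,uv,z in [('jar',(273,129),70),('amber',(185,137),140),('beaker',(401,151),85)]: print(n,onz('top',[uv],z)[0])
E
```

```text
[[ 672.5351 -271.1178   12.    ]
 [ 677.0557 -288.1664   12.    ]
 [ 552.2552 -304.7307   12.    ]
 [ 557.0154 -322.6872   12.    ]] [[ 552.2612 -305.381    24.    ]
 [ 557.1372 -323.7745   24.    ]
 [ 448.4259 -334.389    24.    ]
 [ 453.2153 -352.4604   24.    ]]
[ 674.7954 -279.6421   12.    ] [ 450.8206 -343.4247   24.    ] [ 554.6992 -314.5777   24.    ] 232.8796425321853 0.2774317681976308 blade 125.07437232863843
grip [ 531.5507 -320.4347]
jar [744.2109  29.2833  70.    ]
amber [701.4168 299.911  140.    ]
beaker [ 669.7923 -382.3147   85.    ]
```

View pics/zw1.png

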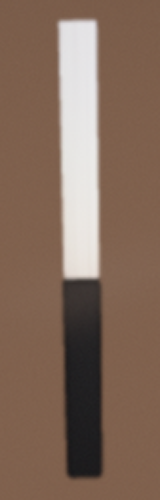

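```bash
python3 -c "
from h import *
go(530,-318,60,.267);go(530,-318,3.5,.267)"
```

```text
shift cm [-0.24  0.66 14.82] turn -0.006 wrapped -0.006
shift cm [-0.24  0.67 20.47] turn -0.006 wrapped -0.006
```

>>> arm_command:
  motion:
    - [[-0.2,0.65,4.5],-0.01]
    - [[-0.2,0.65,9],-0.01]
    - [[-0.2,0.65,13],-0.01]
    - [[-0.2,0.65,14.8],-0.01]
    - [[-0.2,0.65,14.8],-0.01]

```text
t: 2.85
eef_pos: [529.8, -317.6, 59.1]
tcp_rot: [-3.14, 0.002, 0.271]
contact_force: [0.5, -0.4, 0.4]
gripper_width: 93.7
```

```bash
python3 - <<'E'
from h import *
st();go(530,-318,3.5,.267)
T,im=snap('wrist','w2.png');np.save('T2.npy',T)
E
```

```text
2.85 [ 529.7929 -317.5713   59.0844] [-3.1398  0.002   0.2708] F [ 0.4898 -0.4365  0.3917] M [-0.0076  0.146  -0.05  ] w 93.7
shift cm [0.02 0.06 5.56] turn 0.004 wrapped 0.004
```

View pics/w2.png

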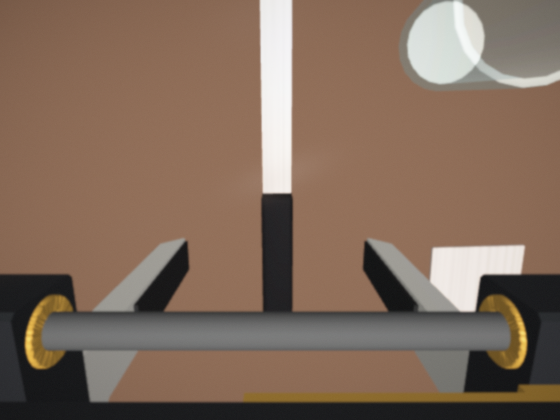

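```bash
python3 - <<'E'
from h import *
T=np.load('T2.npy')
print(np.linalg.inv(T)@np.r_[onz('wrist',[[277.5,194.5]],24,T)[0],1])
print(np.linalg.inv(T)@np.r_[onz('wrist',[[276,0]],14.5,T)[0],1])
E
```

```text
[25.8512  3.0642 35.0284  1.    ]
[136.9499   2.0581  44.3131   1.    ]
```

>>> arm_command:
  motion:
    - [[0,0.06,3],0]
    - [[0,0.06,5],0]
    - [[0,0.06,5.55],0]
    - [[0,0.06,5.55],0]

```text
t: 3.3
eef_pos: [531.2, -319.7, 6.2]
tcp_rot: [3.141, -0.001, 0.27]
contact_force: [0.7, 0.4, 0.0]
gripper_width: 94.2
```

>>> arm_command:
  motion:
    - [[0,0,0.1],0]
    - [[0,0,0.2],0]
    - [[0,0,0.2],0]
    - [[0,0,0.2],0]
    - [[0,0,0.2],0]
    - [[0,0,0.2],0]
    - [[0,0,0.2],0]
    - [[0,0,0.2],0]
  gripper: 255

```text
t: 4.1
eef_pos: [530.5, -319.5, 2.8]
tcp_rot: [3.142, 0.0, 0.27]
contact_force: [0.1, -0.2, -0.6]
gripper_width: 34.0
```

```bash
python3 - <<'E'
from h import *
st()
E
```

```text
4.1 [ 530.5042 -319.5188    2.8386] [3.1415 0.     0.2697] F [ 0.1211 -0.1983 -0.6163] M [-0.0792  0.1316 -0.0163] w 34.0
```

Still closing; wait, then lift.

>>> arm_command:
  motion:
    - [[0,0,0],0]
    - [[0,0,0],0]
    - [[0,0,0],0]
    - [[0,0,0],0]

```text
t: 4.5
eef_pos: [530.5, -319.4, 2.8]
tcp_rot: [-3.142, 0.0, 0.27]
contact_force: [1.0, 2.1, 0.8]
gripper_width: 19.7
```

>>> arm_command:
  motion:
    - [[0,0,-3],0]
    - [[0,0,-7],0]
    - [[0,0,-11],0]
    - [[0,0,-13],0]
    - [[0,0,-13],0]

```text
t: 5.0
eef_pos: [531.6, -320.2, 135.5]
tcp_rot: [3.139, -0.003, 0.27]
contact_force: [-1.2, -0.8, -3.9]
gripper_width: 19.7
```

```bash
python3 - <<'E'
from h import *
st()
T,im=snap('wrist','w3.png');np.save('T3.npy',T)
T,im=snap('scene','s3.png')
zoom(im,180,240,360,420,4,'zs3.png')
E
```

```text
5.0 [ 531.5867 -320.2404  135.5014] [ 3.139  -0.0033  0.2698] F [-1.233  -0.8201 -3.8984] M [-0.0307  0.1425  0.0117] w 19.7
```

View pics/w3.png

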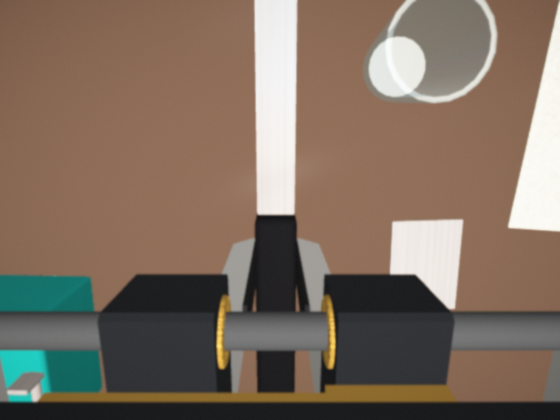

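View pics/zs3.png

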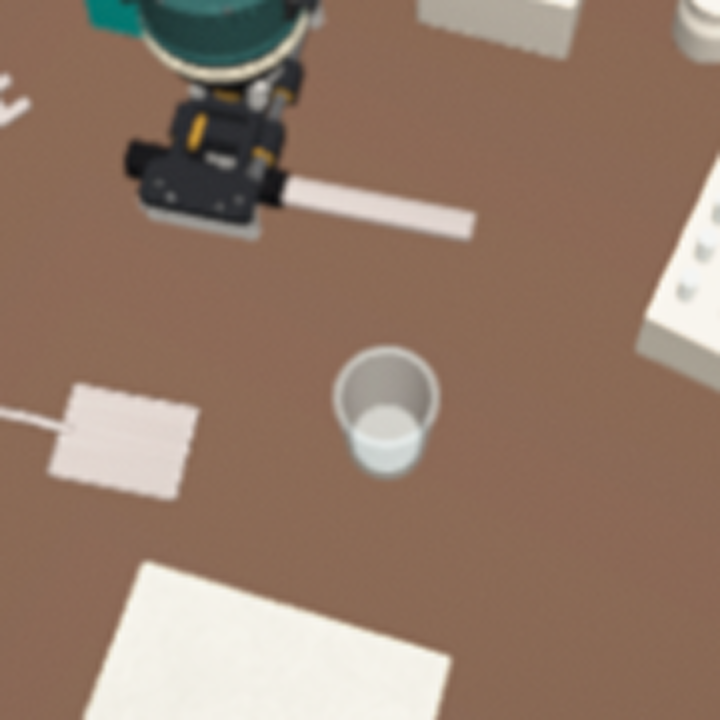

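```bash
cat >> h.py <<'E'
HO=np.array([568.4,48.2]);HY=0.192
def H2W(x,y):
    c,s=np.cos(HY),np.sin(HY);return HO+[c*x-s*y,s*x+c*y]
def W2H(p):
    c,s=np.cos(HY),np.sin(HY);d=np.asarray(p)[...,:2]-HO;return np.stack([c*d[...,0]+s*d[...,1],-s*d[...,0]+c*d[...,1]],-1)
E
python3 - <<'E'
from h import *
T=np.load('T3.npy')
print('handle front predicted px',proj('wrist',[(T@[25,0,-21.2,1])[:3],(T@[25.9,0,-21.2,1])[:3]],T))
p=H2W(0,-285);print(p);go(*p,135,HY+np.pi/2)
E
```

```text
handle front predicted px [[271.5751 218.8442]
 [271.5711 216.9609]]
[ 622.7844 -231.563 ]
shift cm [11.24 -5.97 -0.28] turn -1.493 wrapped -1.493
```

>>> arm_command:
  motion:
    - [[2,-1,-0.5],-0.15]
    - [[4,-2,-0.5],-0.3]
    - [[6,-3,-0.5],-0.45]
    - [[8,-4,-0.5],-0.6]
    - [[10,-5,-0.5],-0.75]
    - [[11.2,-6,-0.5],-0.9]
    - [[11.2,-6,-0.5],-1.05]
    - [[11.2,-6,-0.5],-1.2]
    - [[11.2,-6,-0.5],-1.35]
    - [[11.2,-6,-0.5],-1.49]
    - [[11.2,-6,-0.5],-1.49]
    - [[11.2,-6,-0.5],-1.49]

```text
t: 6.3
eef_pos: [621.9, -231.7, 136.5]
tcp_rot: [-3.14, -0.001, 1.755]
contact_force: [0.2, -0.6, -1.9]
gripper_width: 19.8
```

```bash
python3 - <<'E'
from h import *
st()
T,im=snap('wrist','w4.png');np.save('T4.npy',T)
T,im=snap('top','t4.png')
zoom(im,230,140,380,240,5,'zt4.png')
T,im=snap('scene','s4.png')
zoom(im,220,180,360,300,5,'zs4.png')
E
```

```text
6.3 [ 621.8924 -231.7133  136.5024] [-3.1401 -0.0011  1.7552] F [ 0.1961 -0.605  -1.8986] M [-0.0553  0.0945 -0.0132] w 19.8
```

View pics/w4.png

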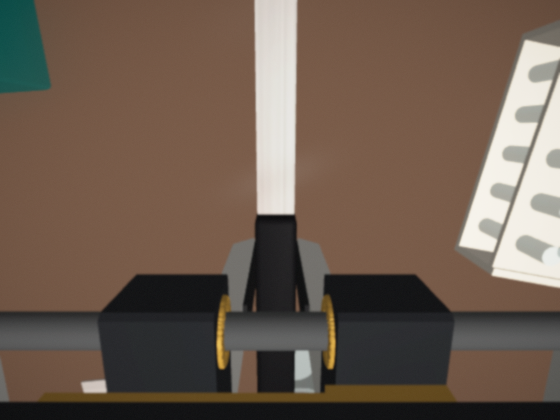

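View pics/zt4.png

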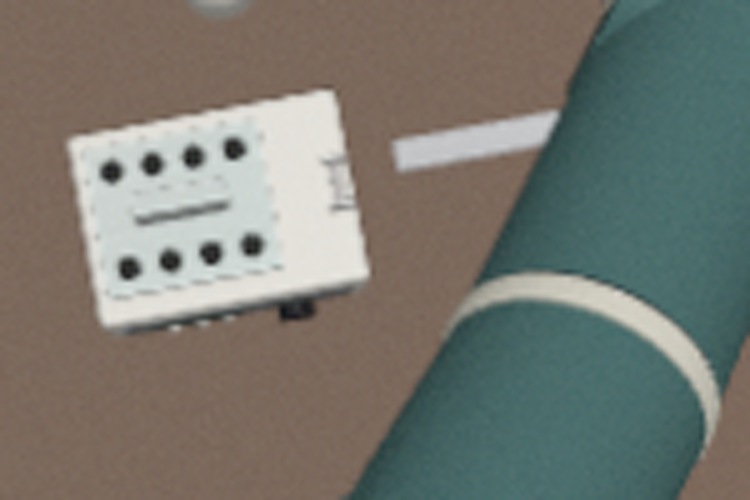

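View pics/zs4.png

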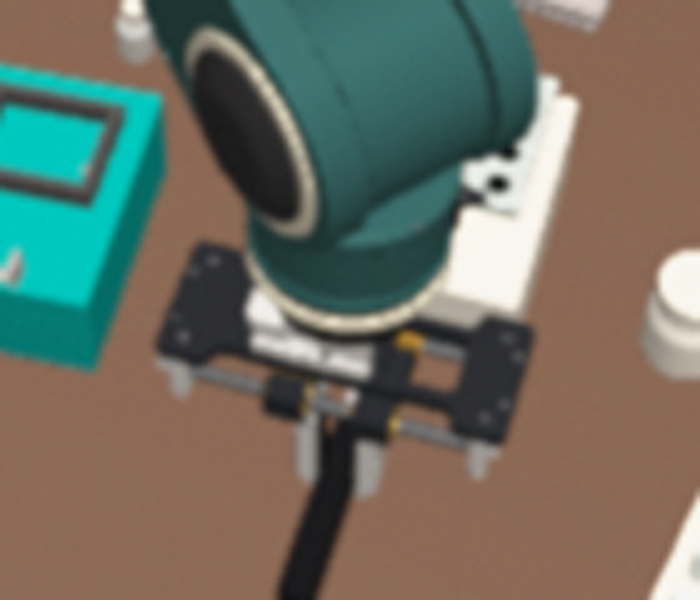

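```bash
python3 - <<'E'
from h import *
T=np.load('T4.npy')
tipW=(T@[151,0,-9.2,1])[:3];print('tip level',tipW,W2H(tipW), 'px',proj('top',[tipW]))
z=lambda p:(np.array(p,float)+.5)/5-.5+[230,140]
tp=z([[392,143],[400,171]]);print('seen',tp,tp.mean(0), onz('top',[tp.mean(0)],tipW[2]),W2H(onz('top',[tp.mean(0)],tipW[2])))
# fulcrum cheeks tops seen (zoom 8 earlier)
z8=lambda p:(np.array(p,float)+.5)/8-.5+[230,140]
f=onz('top',z8([[517,258],[553,250],[532,332],[570,330]]),100);print('cheeks',f[:,:2],W2H(f),W2H(f).mean(0))
im=cv2.imread('pics/w4.png').astype(float)
g=im.min(2)
for r in [3,40,80,120,160,200]:
    row=g[r-2:r+3].mean(0)[225:330];thr=(row.max()+np.median(row[:20]))/2
    i=np.where(row>thr)[0];a,b=i[0],i[-1]
    l=225+a-(row[a]-thr)/(row[a]-row[a-1]);rr=225+b+(row[b]-thr)/(row[b]-row[b+1]);
    # predicted level
    o=T[:3,:3];n=onz('wrist',[[l,r],[rr,r]],T[2,3]+9.2+2.5,T);q=(np.linalg.inv(T)@np.c_[n,np.ones(2)].T).T
    print(r,l,rr,'w at level',np.hypot(*(n[1]-n[0])[:2]),'mid tool',q[:,:3].mean(0))
E
```

```text
tip level [594.2223 -83.2802 145.8627] [   0.2584 -133.9916] px [[308.984  170.6468]]
seen [[308.  168.2]
 [309.6 173.8]] [308.8 171. ] [[593.139  -82.72   145.8627]] [[  -0.6981 -133.2351]]
cheeks [[598.266  -39.1667]
 [601.4641 -53.2952]
 [568.9615 -45.0621]
 [569.7787 -59.9435]] [[  12.6457  -91.4604]
 [  13.0889 -105.9395]
 [ -17.2454  -91.6555]
 [ -19.2828 -106.4194]] [ -2.6984 -98.8687]
3 254.09297520661158 296.4841897233202 w at level 18.18288502032155 mid tool [116.7505  -0.4488 -11.5754]
40 254.56037735849057 296.12348178137654 w at level 18.219507877366766 mid tool [102.0986  -0.4197 -11.591 ]
80 255.09448818897638 295.7741935483871 w at level 18.267645308109643 mid tool [ 85.5211  -0.3711 -11.6087]
120 255.57801418439718 295.2276119402985 w at level 18.252136191628484 mid tool [ 68.1173  -0.3772 -11.6272]
160 256.1215139442231 294.8339552238806 w at level 18.281192840253922 mid tool [ 49.819   -0.3333 -11.6466]
200 256.6640316205534 294.2076923076923 w at level 18.20104863280464 mid tool [ 30.5505  -0.3437 -11.6671]
```

```bash
python3 - <<'E'
from h import *
t=cv2.imread('pics/top0.png');s=cv2.imread('pics/scene0.png')
a=cv2.resize(t[164:190,288:308],None,fx=20,fy=20,interpolation=cv2.INTER_CUBIC)
b=cv2.resize(s[222:244,290:318],None,fx=20,fy=20,interpolation=cv2.INTER_CUBIC)[:,:400]
h=max(a.shape[0],b.shape[0]);o=np.zeros((h,800,3),np.uint8);o[:a.shape[0],:400]=a;o[:b.shape[0],400:400+b.shape[1]]=b
o=np.clip((o.astype(float)-90)*1.7,0,255).astype(np.uint8)
cv2.imwrite('pics/zf.png',o)
for x in (-13,13):
  for y in (-108,-92):
    for zz in (80,100):
      w=np.r_[H2W(x,y),zz];print(x,y,zz,((proj('top',[w])-[288,164]+.5)*20).round(0),((proj('scene',[w])-[290,222]+.5)*20).round(0)+[400,0])
E
```

```text
-13 -108 80 [[265. 324.]] [[600. 271.]]
-13 -108 100 [[268. 305.]] [[605. 196.]]
-13 -92 80 [[166. 343.]] [[627. 190.]]
-13 -92 100 [[168. 324.]] [[633. 114.]]
13 -108 80 [[233. 165.]] [[763. 312.]]
13 -108 100 [[237. 144.]] [[771. 237.]]
13 -92 80 [[135. 184.]] [[789. 231.]]
13 -92 100 [[137. 163.]] [[797. 155.]]
```

View pics/zf.png

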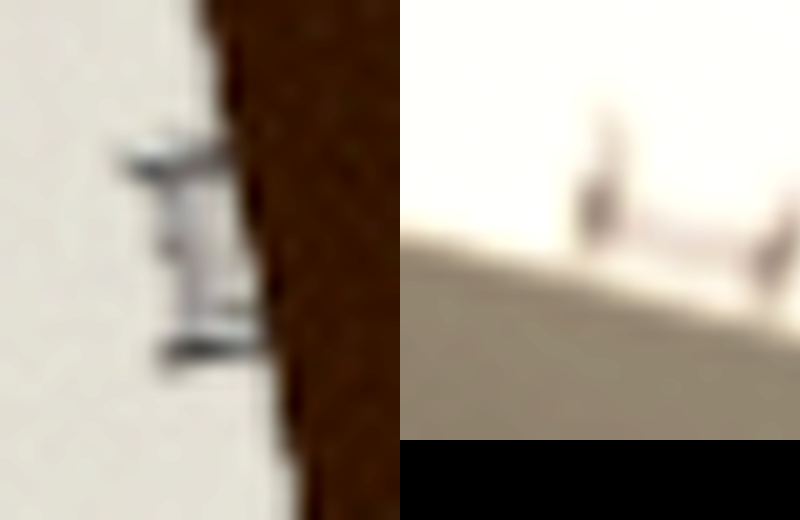

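```bash
python3 - <<'E'
from h import *
go(*H2W(0,-285),79.8,HY+np.pi/2)
E
```

```text
shift cm [0.   0.05 5.75] turn -0.006 wrapped -0.006
```

>>> arm_command:
  motion:
    - [[0,0.05,2.5],-0.01]
    - [[0,0.05,4.7],-0.01]
    - [[0,0.05,5.7],-0.01]
    - [[0,0.05,5.7],-0.01]
    - [[0,0.05,5.7],-0.01]

```text
t: 6.95
eef_pos: [623.4, -231.9, 81.6]
tcp_rot: [3.141, 0.001, 1.769]
contact_force: [-0.4, -0.2, -2.1]
gripper_width: 19.7
```

```bash
python3 - <<'E'
from h import *
st();go(*H2W(0,-193),79.8,HY+np.pi/2)
E
```

```text
6.95 [ 623.3608 -231.8776   81.6043] [3.141  0.0006 1.7693] F [-0.4387 -0.1802 -2.091 ] M [-0.054  -0.0258  0.0248] w 19.7
shift cm [9.24 0.01 0.18] turn 0.006 wrapped 0.006
```

>>> arm_command:
  motion:
    - [[1.5,0,0.1],0.005]
    - [[3,0,0.1],0.005]
    - [[4.5,0,0.1],0.005]
    - [[5.5,0,0.1],0.005]
    - [[5.5,0,0.1],0.005]
    - [[5.5,0,0.1],0.005]

```text
t: 7.55
eef_pos: [612.2, -177.8, 80.1]
tcp_rot: [3.141, 0.0, 1.765]
contact_force: [0.1, 0.0, -2.2]
gripper_width: 19.7
```

```bash
python3 - <<'E'
from h import *
st();go(*H2W(0,-193),79.8,HY+np.pi/2)
T,im=snap('wrist','w5.png');np.save('T5.npy',T)
T,im=snap('top','t5.png')
zoom(im,230,140,380,240,5,'zt5.png')
E
```

```text
7.55 [ 612.2441 -177.7715   80.1137] [3.1413 0.0004 1.7652] F [ 0.0731  0.0181 -2.2495] M [-0.0701  0.039   0.0218] w 19.7
shift cm [3.72 0.02 0.03] turn 0.002 wrapped 0.002
```

View pics/w5.png

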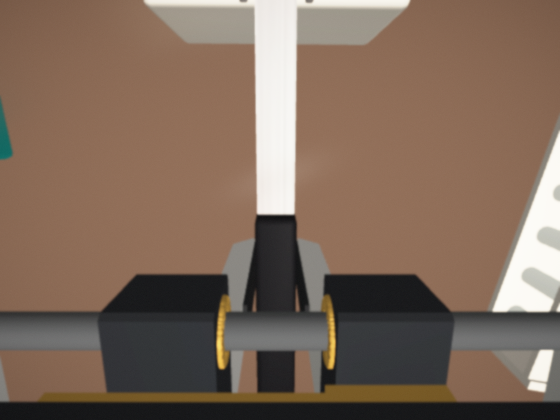

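View pics/zt5.png

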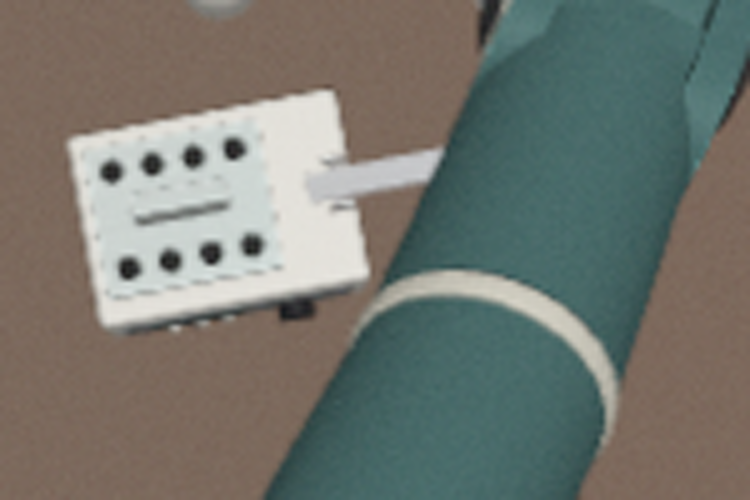

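```bash
python3 - <<'E'
from h import *
T=np.load('T5.npy')
w=onz('wrist',[[200,5],[360,5],[279,5],[148,3],[410,3]],80,T);print(W2H(w))
print(W2H((T@[151,0,-9.2,1])[:3]))
E
```

```text
[[ -35.4212 -110.7681]
 [  38.0594 -110.5413]
 [   0.8582 -110.6706]
 [ -59.2489 -109.987 ]
 [  60.9649 -109.6171]]
[ -0.4532 -79.1821]
```

>>> arm_command:
  motion:
    - [[1.2,0,0],0]
    - [[2.4,0,0],0]
    - [[3.2,0,0],0]
    - [[3.6,0,0],0]
    - [[3.6,0,0],0]
    - [[3.6,0,0],0]

```text
t: 8.25
eef_pos: [605.2, -142.6, 79.9]
tcp_rot: [3.141, 0.0, 1.765]
contact_force: [-0.3, 0.0, -2.9]
gripper_width: 20.3
```

```bash
python3 - <<'E'
from h import *
st();print(W2H((pose()@[151,0,-9.2,1])[:3]))
T,im=snap('wrist','w6.png');np.save('T6.npy',T)
E
```

```text
8.25 [ 605.205  -142.639    79.9192] [3.1415 0.0003 1.7648] F [-0.2701  0.0091 -2.8632] M [-0.1039 -0.0056  0.0028] w 20.3
[ -0.5927 -43.3527]
```

View pics/w6.png

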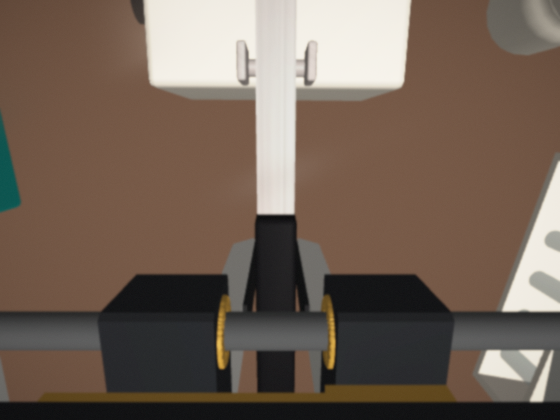

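>>> arm_command:
  motion:
    - [[0,0,0.2],0]
    - [[0,0,0.4],0]
    - [[0,0,0.6],0]
    - [[0,0,0.8],0]
    - [[0,0,0.9],0]
    - [[0,0,1.0],0]
    - [[0,0,1.0],0]

```text
t: 9.0
eef_pos: [605.1, -142.5, 69.7]
tcp_rot: [-3.141, 0.0, 1.765]
contact_force: [0.0, -2.7, 0.8]
gripper_width: 20.0
```

```bash
python3 - <<'E'
from h import *
st()
T,im=snap('wrist','w7.png')
T,im=snap('scene','s7.png');zoom(im,220,170,360,280,5,'zs7.png')
E
```

```text
9.0 [ 605.1308 -142.4717   69.7209] [-3.1415  0.0001  1.7649] F [ 0.0222 -2.7109  0.7998] M [-0.2347 -0.0199  0.0001] w 20.0
```

View pics/w7.png

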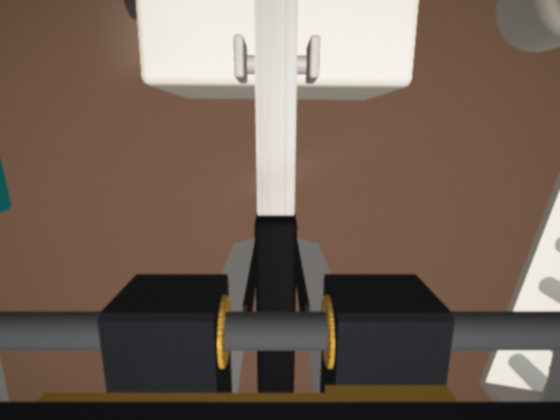

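View pics/zs7.png

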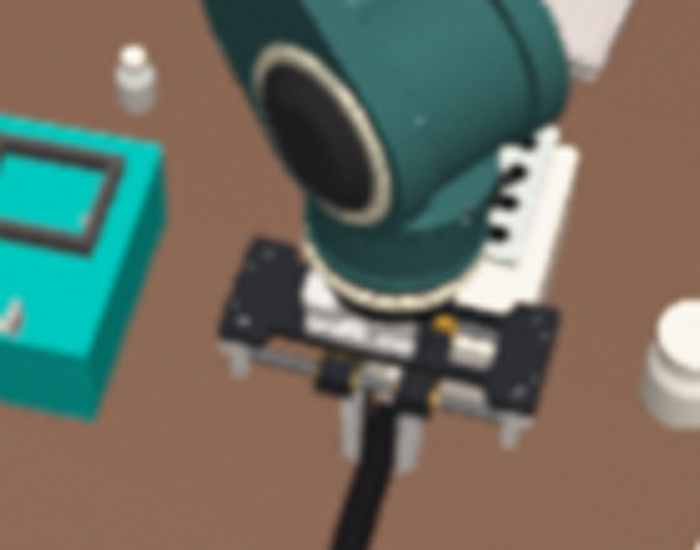

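>>> arm_command:
  motion:
    - [[0,0,0.2],0]
    - [[0,0,0.4],0]
    - [[0,0,0.6],0]
    - [[0,0,0.8],0]
    - [[0,0,1.0],0]
    - [[0,0,1.0],0]

```text
t: 9.7
eef_pos: [606.1, -142.4, 61.3]
tcp_rot: [3.139, 0.0, 1.765]
contact_force: [-4.1, 1.2, 23.6]
gripper_width: 19.8
```

```bash
python3 - <<'E'
from h import *
st()
E
```

```text
9.7 [ 606.0989 -142.3767   61.3069] [3.1395 0.0003 1.7652] F [-4.0629  1.1809 23.6015] M [0.4204 1.2011 0.1673] w 19.8
```

>>> arm_command:
  motion:
    - [[0,0,0.15],0]
    - [[0,0,0.3],0]
    - [[0,0,0.45],0]
    - [[0,0,0.6],0]
    - [[0,0,0.6],0]

```text
t: 10.2
eef_pos: [606.2, -142.4, 55.1]
tcp_rot: [3.139, 0.001, 1.765]
contact_force: [-2.2, -0.4, 15.5]
gripper_width: 19.9
```

```bash
python3 - <<'E'
from h import *
st()
T,im=snap('wrist','w8.png')
T,im=snap('top','t8.png');zoom(im,230,140,330,220,8,'zt8.png')
E
```

```text
10.2 [ 606.1534 -142.4471   55.1291] [3.1394 0.0005 1.7653] F [-2.1938 -0.4347 15.4957] M [0.1284 0.5824 0.2185] w 19.9
```

View pics/w8.png

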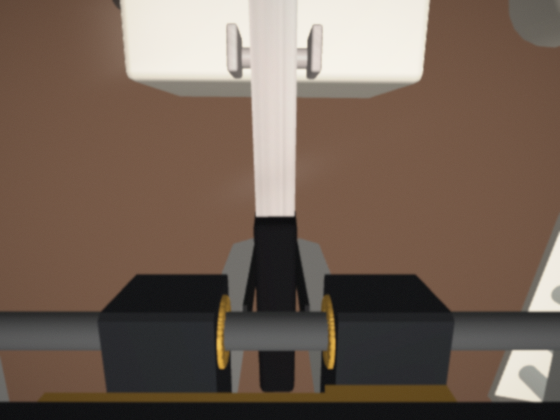

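View pics/zt8.png

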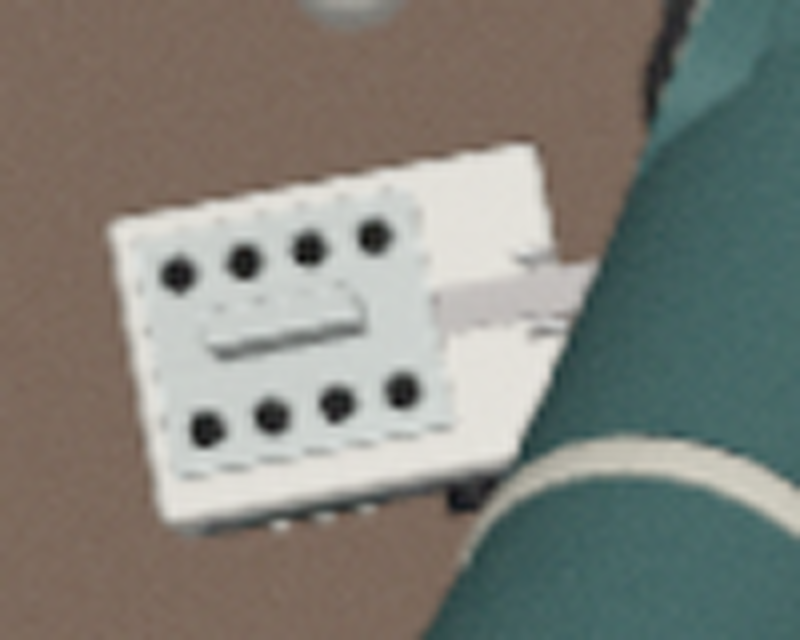

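>>> arm_command:
  motion:
    - [[0,0,0.15],0]
    - [[0,0,0.3],0]
    - [[0,0,0.45],0]
    - [[0,0,0.6],0]
    - [[0,0,0.6],0]
    - [[0,0,0.6],0]

```text
t: 10.9
eef_pos: [605.4, -142.1, 48.0]
tcp_rot: [3.141, -0.0, 1.765]
contact_force: [-1.0, 0.3, 4.2]
gripper_width: 19.9
```

```bash
python3 - <<'E'
from h import *
st()
T,im=snap('top','t9.png');zoom(im,230,140,330,220,8,'zt9.png')
E
```

```text
10.9 [ 605.3726 -142.0918   48.0135] [ 3.1411 -0.0002  1.7652] F [-1.0208  0.2963  4.1903] M [0.3481 0.1493 0.0394] w 19.9
```

View pics/zt9.png

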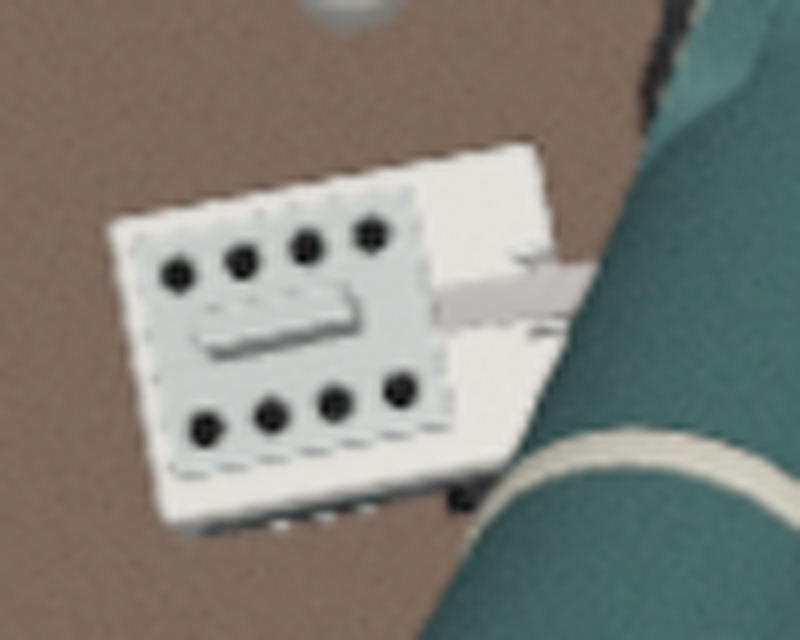

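>>> arm_command:
  motion:
    - [[-0.5,0,0.05],0]
    - [[-1,0,0.1],0]
    - [[-2,0,0.1],0]
    - [[-3,0,0.1],0]
    - [[-4,0,0],0]
    - [[-4,0,0],0]

```text
t: 11.55
eef_pos: [612.8, -184.1, 47.9]
tcp_rot: [-3.142, 0.001, 1.763]
contact_force: [-0.5, 0.5, -3.4]
gripper_width: 19.5
```

```bash
python3 - <<'E'
from h import *
st()
T,im=snap('top','t10.png');zoom(im,230,140,330,220,8,'zt10.png')
T,im=snap('wrist','w10.png')
E
```

```text
11.55 [ 612.8248 -184.0762   47.9304] [-3.1416  0.0011  1.7626] F [-0.4879  0.4942 -3.3765] M [-0.0884  0.0699 -0.0106] w 19.5
```

View pics/zt10.png

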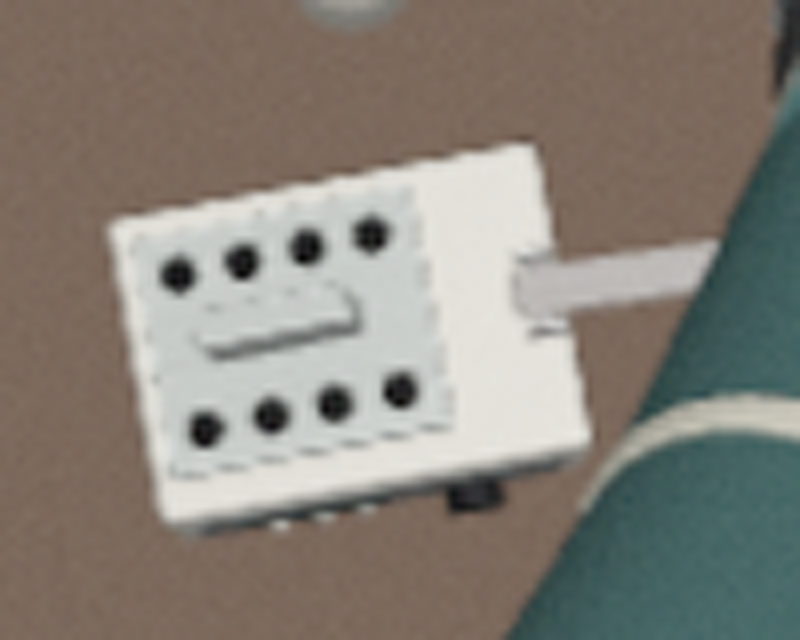

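View pics/w10.png

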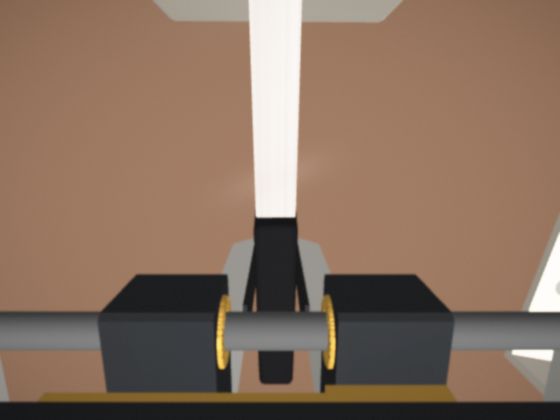

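>>> arm_command:
  motion:
    - [[-2,0,0],0]
    - [[-4,0,0],0]
    - [[-5,0,0],0]
    - [[-5.3,0,1],0]
    - [[-5.3,0,1.8],0]
    - [[-5.3,0,2.4],0]
    - [[-5.3,0,2.9],0]
    - [[-5.3,0,3.4],0]
    - [[-5.3,0,3.9],0]
    - [[-5.3,0,4.2],0]
    - [[-5.3,0,4.3],0]
    - [[-5.3,0,4.3],0]

```text
t: 12.85
eef_pos: [623.1, -233.8, 4.8]
tcp_rot: [3.142, 0.0, 1.765]
contact_force: [0.9, 0.6, 0.0]
gripper_width: 19.7
```

```bash
python3 - <<'E'
from h import *
st()
E
```

```text
12.85 [ 623.1168 -233.7776    4.798 ] [3.1416 0.0002 1.7648] F [0.8604 0.6456 0.0141] M [ 0.0432 -0.0738  0.0164] w 19.7
```

Bar is levelled on the bench. Open and rise.

>>> arm_command:
  motion:
    - [[0,0,0],0]
    - [[0,0,0],0]
    - [[0,0,0],0]
    - [[0,0,0],0]
    - [[0,0,-1],0]
    - [[0,0,-4],0]
    - [[0,0,-8],0]
    - [[0,0,-12.5],0]
    - [[0,0,-17],0]
    - [[0,0,-21],0]
    - [[0,0,-23],0]
    - [[0,0,-23],0]
  gripper: 0

```text
t: 14.05
eef_pos: [624.1, -234.3, 239.1]
tcp_rot: [3.137, 0.003, 1.765]
contact_force: [-0.1, -0.1, -0.3]
gripper_width: 94.2
```

```bash
python3 - <<'E'
from h import *
st()
go(*H2W(0,-40),230,HY+np.pi/2)
snap('wrist','w11.png')
E
```

```text
14.05 [ 624.1442 -234.3479  239.1298] [3.1366 0.0025 1.7647] F [-0.1344 -0.064  -0.2891] M [-0.1001  0.026   0.0035] w 94.2
shift cm [24.8  -0.04  0.85] turn 0.002 wrapped 0.002
```

View pics/w11.png

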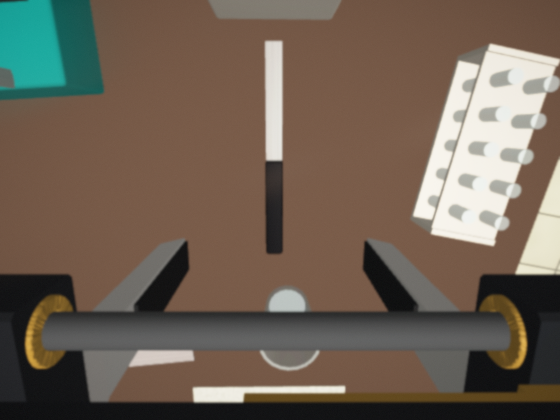

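>>> arm_command:
  motion:
    - [[4.5,0,0],0]
    - [[9,0,0],0]
    - [[13.5,0,0],0]
    - [[18,0,0],0]
    - [[20.5,0,0],0]
    - [[21.5,0,0],0]
    - [[21.5,0,0],0]

```text
t: 14.8
eef_pos: [581.2, -21.9, 234.3]
tcp_rot: [-3.141, -0.0, 1.766]
contact_force: [0.8, 0.1, -0.3]
gripper_width: 94.0
```

```bash
python3 - <<'E'
from h import *
st()
T,_=snap('wrist','w12.png');np.save('T12.npy',T)
T,im=snap('scene','s12.png');zoom(im,260,160,360,260,6,'zs12.png')
E
```

```text
14.8 [581.2477 -21.8995 234.3195] [-3.1407 -0.0002  1.7664] F [ 0.8295  0.0683 -0.271 ] M [-0.1146  0.031   0.0062] w 94.0
```

View pics/w12.png

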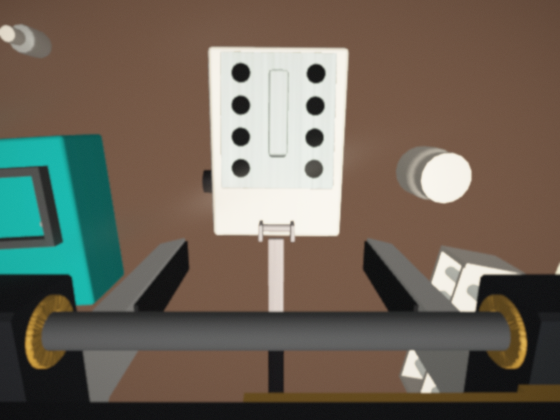

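View pics/zs12.png

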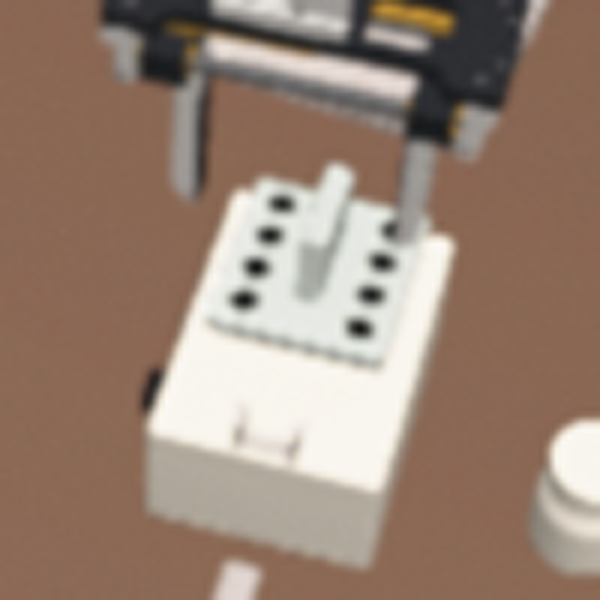

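```bash
python3 - <<'E'
from h import *
T=np.load('T12.npy');im=cv2.imread('pics/w12.png');zoom(im,200,30,360,250,3.6,'zw12.png')
for z in (147,153):
  w=onz('wrist',[[278.5,70],[278.5,156],[269,113],[288,113]],z,T);print(z,W2H(w))
w=onz('wrist',[[209,50],[348,49],[340,235],[215,236]],80,T);print('housing',W2H(w))
E
```

```text
147 [[  0.5105  33.1081]
 [  0.8794 -27.3688]
 [ -6.2309   3.6542]
 [  7.6104   3.7117]]
153 [[  0.4738  32.221 ]
 [  0.8344 -26.8959]
 [ -6.116    3.4294]
 [  7.414    3.4857]]
housing [[ -60.1376   59.2641]
 [  61.7135   60.5641]
 [  62.5761 -109.6899]
 [ -60.9026 -111.2806]]
```

View pics/zw12.png

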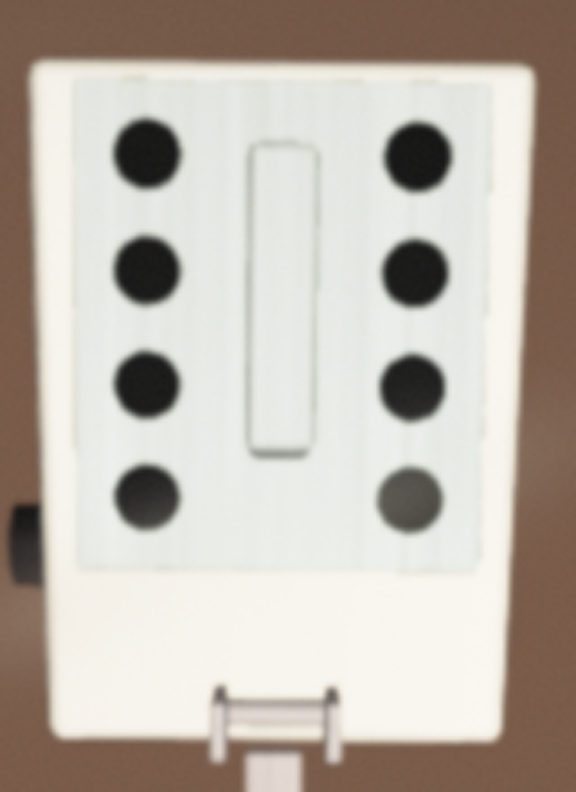

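```bash
python3 - <<'E'
from h import *
go(*H2W(0.7,1.5),116,HY+np.pi/2)
E
```

```text
shift cm [ 7.52  0.17 11.85] turn 0.001 wrapped 0.001
```

>>> arm_command:
  motion:
    - [[3.5,0.17,0],0]
    - [[7,0.17,0],0]
    - [[7.5,0.17,2],0]
    - [[7.5,0.17,5.5],0]
    - [[7.5,0.17,8.5],0]
    - [[7.5,0.17,10],0]
    - [[7.5,0.17,10],0]

```text
t: 15.6
eef_pos: [567.9, 49.2, 132.6]
tcp_rot: [-3.138, 0.001, 1.762]
contact_force: [-0.8, -0.3, 0.3]
gripper_width: 93.6
```

```bash
python3 - <<'E'
from h import *
st()
go(*H2W(0.7,1.5),116,HY+np.pi/2)
snap('wrist','w13.png')
T,im=snap('scene','s13.png');zoom(im,260,130,380,250,5,'zs13.png')
E
```

```text
15.6 [567.9459  49.1794 132.6381] [-3.1378  0.0008  1.7625] F [-0.759  -0.3165  0.2651] M [-0.0267  0.0536 -0.056 ] w 93.6
shift cm [0.05 0.1  1.66] turn -0.0 wrapped -0.0
```

View pics/w13.png

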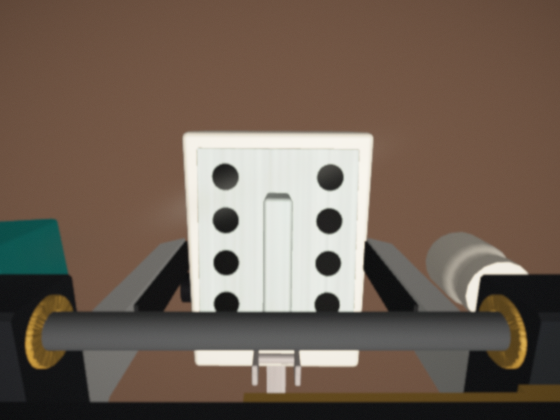

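View pics/zs13.png

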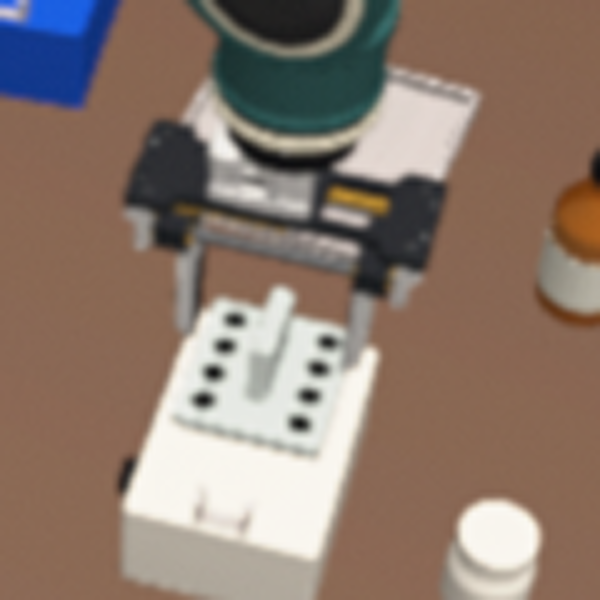

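>>> arm_command:
  motion:
    - [[0,0.08,0.8],0]
    - [[0,0.08,1.5],0]
    - [[0,0.08,1.6],0]
    - [[0,0.08,1.6],0]

```text
t: 16.1
eef_pos: [569.5, 51.3, 118.7]
tcp_rot: [-3.141, 0.0, 1.765]
contact_force: [-0.0, -0.6, -0.4]
gripper_width: 93.8
```

>>> arm_command:
  motion:
    - [[0,0,0],0]
    - [[0,0,0],0]
    - [[0,0,0],0]
    - [[0,0,0],0]
    - [[0,0,0],0]
    - [[0,0,0],0]
    - [[0,0,0],0]
    - [[0,0,0],0]
    - [[0,0,0],0]
    - [[0,0,0],0]
    - [[0,0,0],0]
    - [[0,0,0],0]
  gripper: 255

```text
t: 17.3
eef_pos: [569.0, 51.3, 118.9]
tcp_rot: [-3.14, -0.0, 1.765]
contact_force: [-5.4, -0.1, 8.1]
gripper_width: 13.9
```

```bash
python3 - <<'E'
from h import *
st()
snap('wrist','w14.png')
E
```

```text
17.3 [568.9736  51.3213 118.8736] [-3.1402 -0.0003  1.7646] F [-5.4133 -0.1352  8.0652] M [-0.0993  1.9008 -0.2697] w 13.9
```

View pics/w14.png

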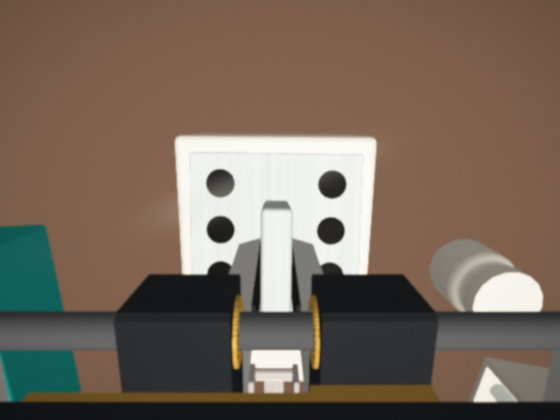

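>>> arm_command:
  motion:
    - [[0,0,-0.3],0]
    - [[0,0,-0.7],0]
    - [[0,0,-1.2],0]
    - [[0,0,-1.8],0]
    - [[0,0,-2.5],0]
    - [[0,0,-3.5],0]
    - [[0,0,-5],0]
    - [[0,0,-7],0]
    - [[0,0,-8],0]
    - [[0,0,-8],0]

```text
t: 18.35
eef_pos: [570.4, 51.4, 200.4]
tcp_rot: [3.139, -0.0, 1.765]
contact_force: [-0.0, 0.5, -5.5]
gripper_width: 13.6
```

```bash
python3 - <<'E'
from h import *
st()
T,_=snap('wrist','w15.png')
T,im=snap('scene','s15.png');zoom(im,260,130,380,250,5,'zs15.png')
E
```

```text
18.35 [570.3521  51.4151 200.374 ] [ 3.139  -0.      1.7648] F [-0.0414  0.4622 -5.456 ] M [-0.0674  0.0525 -0.0141] w 13.6
```

View pics/w15.png

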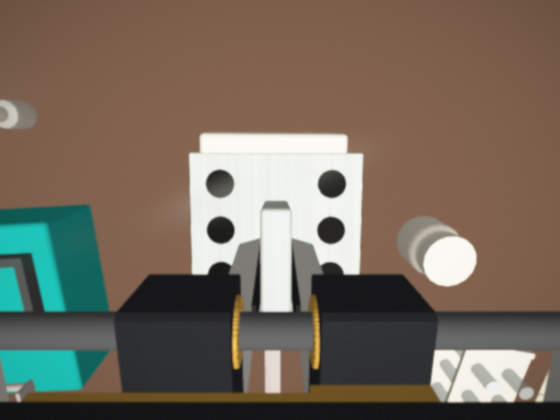

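View pics/zs15.png

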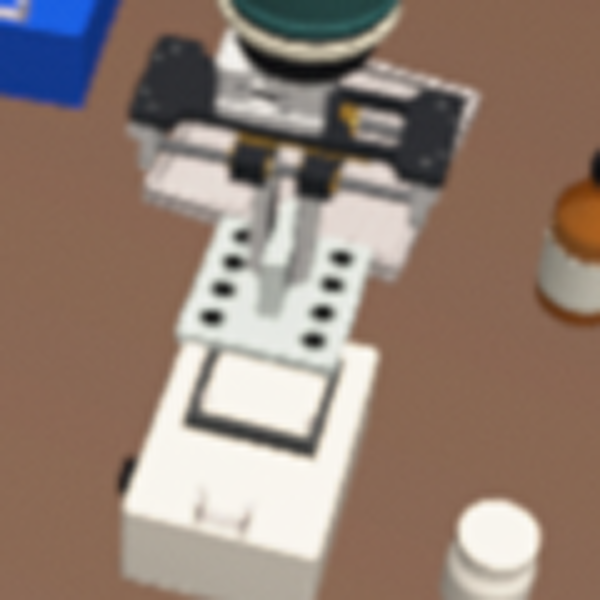

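```bash
python3 - <<'E'
from h import *
z=lambda p:(np.array(p,float)+.5)/7-.5+[140,170]
c=onz('top',z([[65,103],[467,75],[492,490],[85,515]]),18);print(c,c.mean(0))
m=c.mean(0);go(m[0],m[1],200,HY+np.pi/2)
E
```

```text
[[570.4118 451.6944  18.    ]
 [583.4936 254.5158  18.    ]
 [384.9484 239.1765  18.    ]
 [371.5018 436.5297  18.    ]] [477.5889 345.4791  18.    ]
shift cm [30.63 -3.33 -0.15] turn 0.002 wrapped 0.002
```

>>> arm_command:
  motion:
    - [[1,-0.1,0],0]
    - [[3.5,-0.4,0],0]
    - [[7,-0.8,0],0]
    - [[11,-1.2,0],0]
    - [[15,-1.6,0],0]
    - [[19,-2.1,0],0]
    - [[23,-2.5,0],0]
    - [[26.5,-2.9,0],0]
    - [[29,-3.2,0],0]
    - [[30.3,-3.3,0],0]
    - [[30.6,-3.3,0],0]
    - [[30.6,-3.3,0],0]

```text
t: 19.65
eef_pos: [478.4, 344.5, 198.4]
tcp_rot: [-3.141, 0.001, 1.764]
contact_force: [0.4, 0.0, -5.5]
gripper_width: 13.7
```

```bash
python3 - <<'E'
from h import *
st()
T,_=snap('wrist','w16.png');np.save('T16.npy',T)
T,im=snap('scene','s16.png');zoom(im,260,80,400,220,5,'zs16.png')
E
```

```text
19.65 [478.4084 344.5404 198.3854] [-3.1411  0.0008  1.7643] F [ 0.4452  0.0137 -5.5397] M [-0.0561  0.0454  0.0047] w 13.7
```

View pics/w16.png

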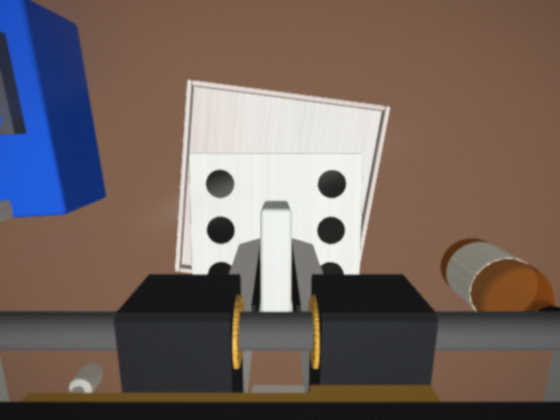

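View pics/zs16.png

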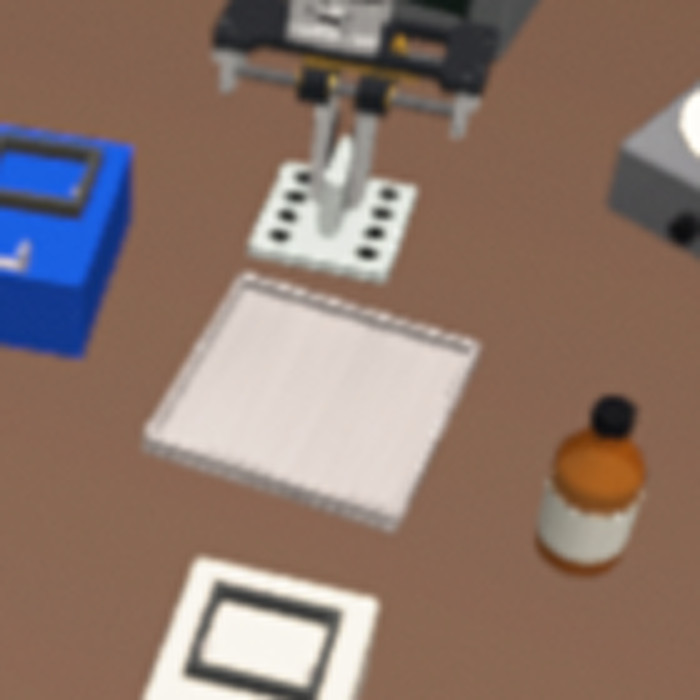

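```bash
python3 - <<'E'
from h import *
T=np.load('T16.npy')
c=onz('wrist',[[189,82],[387,107],[178,269]],18,T);print(c,'center',(c[1]+c[2])/2)
print(np.linalg.norm(c[0]-c[1]),np.linalg.norm(c[0]-c[2]))
# flange far corners in tool frame: at z guess (TCP-10)
q=onz('wrist',[[190,154],[361,154]],T[2,3]-12,T);print((np.linalg.inv(T)@np.c_[q,np.ones(2)].T).T)
E
```

```text
[[375.4993 433.4582  18.    ]
 [568.8653 447.8698  18.    ]
 [390.1476 239.7694  18.    ]] center [479.5065 343.8196  18.    ]
193.90233340260653 194.24193523727595
[[ 50.869  -46.2315  11.9812   1.    ]
 [ 50.9253  45.5355  11.9381   1.    ]]
```

>>> arm_command:
  motion:
    - [[0,0,1],0]
    - [[0,0,3.5],0]
    - [[0,0,6.5],0]
    - [[0,0,9.5],0]
    - [[0,0,12],0]
    - [[0,0,13.5],0]
    - [[0,0,14.3],0]
    - [[0,0,14.5],0]
    - [[0,0,14.5],0]

```text
t: 20.65
eef_pos: [478.7, 345.3, 54.4]
tcp_rot: [3.141, -0.0, 1.765]
contact_force: [0.3, 0.1, -5.8]
gripper_width: 13.9
```

```bash
python3 - <<'E'
from h import *
st()
T,im=snap('scene','s17.png');zoom(im,260,100,400,220,5,'zs17.png')
E
```

```text
20.65 [478.6596 345.3452  54.3603] [ 3.1408 -0.0003  1.7646] F [ 0.2855  0.1374 -5.8351] M [-0.0666  0.0763 -0.013 ] w 13.9
```

View pics/zs17.png

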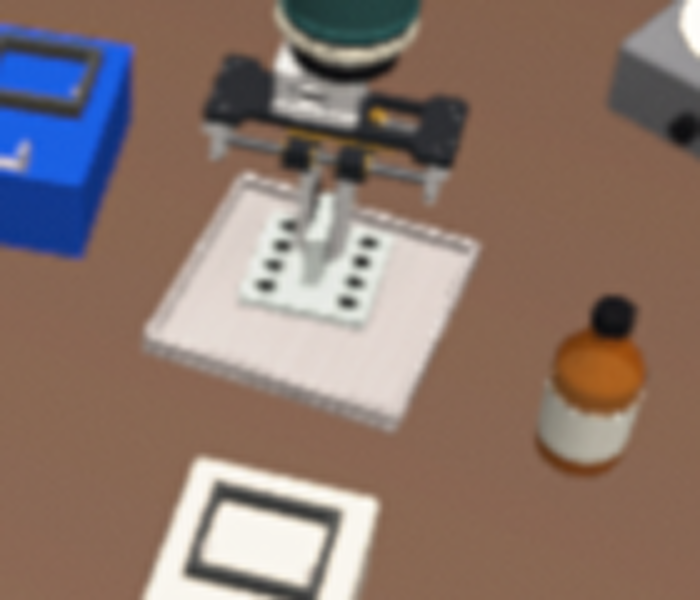

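Lower slowly, watching the force.

>>> arm_command:
  motion:
    - [[0,0,0.2],0]
    - [[0,0,0.4],0]
    - [[0,0,0.6],0]
    - [[0,0,0.8],0]
    - [[0,0,0.9],0]
    - [[0,0,1],0]
    - [[0,0,1],0]

```text
t: 21.4
eef_pos: [478.2, 345.2, 43.7]
tcp_rot: [-3.141, 0.0, 1.765]
contact_force: [0.2, 0.9, -5.4]
gripper_width: 13.9
```

>>> arm_command:
  motion:
    - [[0,0,0.1],0]
    - [[0,0,0.2],0]
    - [[0,0,0.3],0]
    - [[0,0,0.4],0]
    - [[0,0,0.4],0]

```text
t: 21.9
eef_pos: [478.4, 345.2, 40.8]
tcp_rot: [3.141, -0.0, 1.765]
contact_force: [-4.7, -5.9, 14.2]
gripper_width: 14.1
```

>>> arm_command:
  motion:
    - [[0,0,0.05],0]
    - [[0,0,0.1],0]
    - [[0,0,0.15],0]
    - [[0,0,0.2],0]
    - [[0,0,0.2],0]

```text
t: 22.4
eef_pos: [478.6, 344.7, 39.5]
tcp_rot: [3.141, 0.0, 1.764]
contact_force: [-9.9, -10.4, 30.4]
gripper_width: 13.7
```

```bash
python3 - <<'E'
from h import *
st()
T,_=snap('wrist','w18.png')
T,im=snap('scene','s18.png');zoom(im,260,100,400,220,5,'zs18.png')
E
```

```text
22.4 [478.561  344.7472  39.5352] [3.1415 0.0001 1.7641] F [ -9.8781 -10.357   30.4341] M [-2.337   2.8012  0.0365] w 13.7
```

View pics/w18.png

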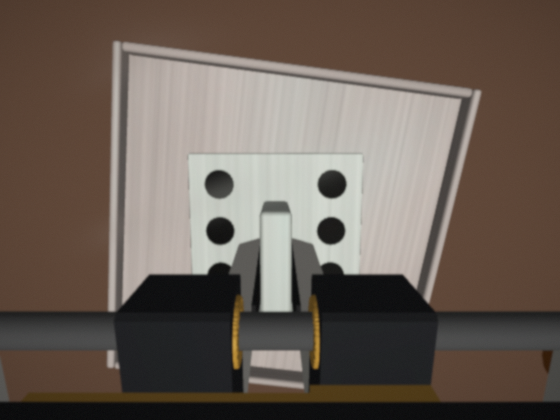

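View pics/zs18.png

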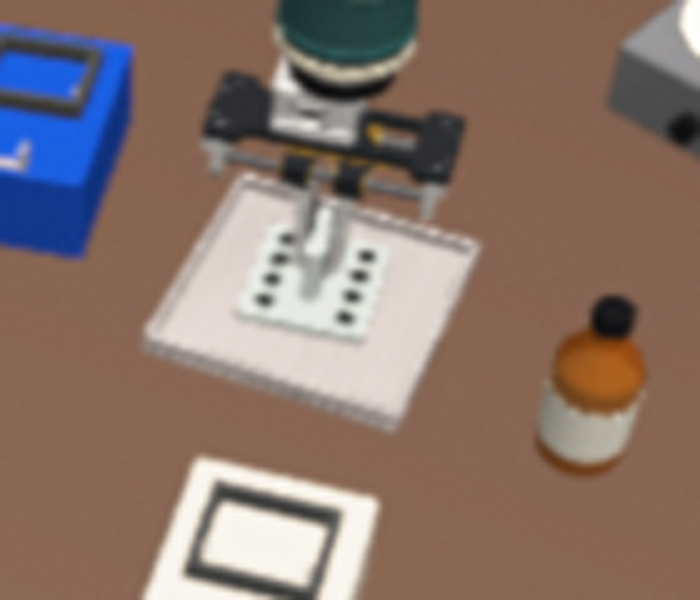

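>>> arm_command:
  motion:
    - [[0,0,-0.1],0]
    - [[0,0,-0.2],0]
    - [[0,0,-0.25],0]
    - [[0,0,-0.25],0]

```text
t: 22.9
eef_pos: [478.2, 345.3, 40.1]
tcp_rot: [-3.141, 0.0, 1.765]
contact_force: [1.0, 0.2, -4.9]
gripper_width: 13.3
```

```bash
python3 - <<'E'
from h import *
st()
E
```

```text
22.9 [478.1694 345.295   40.1194] [-3.1415  0.0001  1.765 ] F [ 0.9536  0.1515 -4.8952] M [-0.0498  0.0505 -0.0276] w 13.3
```

>>> arm_command:
  motion:
    - [[0,0,0.1],0]
    - [[0,0,0.1],0]

```text
t: 23.1
eef_pos: [478.3, 345.3, 39.7]
tcp_rot: [-3.142, -0.0, 1.765]
contact_force: [-3.3, -3.2, 7.3]
gripper_width: 13.7
```

>>> arm_command:
  motion:
    - [[0,0,0],0]
    - [[0,0,0],0]
    - [[0,0,0],0]
    - [[0,0,0],0]
  gripper: 212

```text
t: 23.5
eef_pos: [478.3, 345.3, 39.3]
tcp_rot: [3.141, 0.0, 1.765]
contact_force: [-1.2, 0.4, 0.0]
gripper_width: 15.9
```

```bash
python3 - <<'E'
from h import *
st()
T,_=snap('wrist','w19.png')
E
```

```text
23.5 [478.3126 345.2644  39.2805] [3.1415 0.     1.7649] F [-1.1696  0.4297  0.0181] M [-0.0641  0.0771 -0.0175] w 15.9
```

View pics/w19.png

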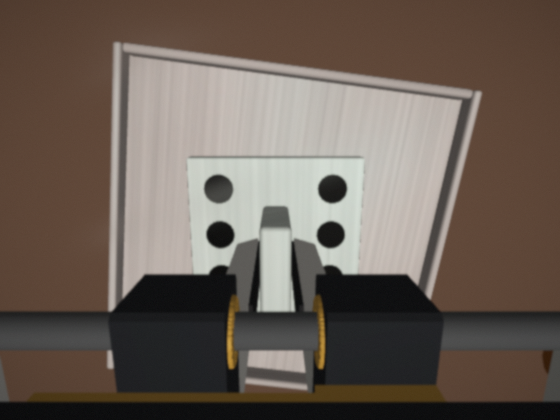

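>>> arm_command:
  motion:
    - [[0,0,0],0]
    - [[0,0,0],0]
    - [[0,0,0],0]
    - [[0,0,0],0]
    - [[0,0,0],0]
    - [[0,0,0],0]
    - [[0,0,-1],0]
    - [[0,0,-4],0]
    - [[0,0,-8],0]
    - [[0,0,-12.5],0]
    - [[0,0,-16],0]
    - [[0,0,-16],0]
  gripper: 0

```text
t: 24.75
eef_pos: [480.0, 346.4, 205.0]
tcp_rot: [3.135, -0.004, 1.765]
contact_force: [0.1, -0.3, -0.8]
gripper_width: 94.0
```

>>> arm_command:
  motion:
    - [[-4,0,0],0]
    - [[-8,0,0],0]
    - [[-9,0,0],0]
    - [[-9,0,0],0]

```text
t: 25.15
eef_pos: [496.0, 255.4, 199.6]
tcp_rot: [3.141, 0.0, 1.762]
contact_force: [0.1, -0.7, 0.3]
gripper_width: 93.7
```

```bash
python3 - <<'E'
from h import *
st()
T,im=snap('wrist','w20.png');np.save('T20.npy',T)
T,im=snap('scene','s20.png');zoom(im,260,100,400,220,5,'zs20.png')
snap('top','t20.png')
E
```

```text
25.15 [496.0038 255.4249 199.6188] [3.1413 0.0002 1.7621] F [ 0.0697 -0.707   0.3379] M [-0.0384  0.0652  0.0036] w 93.7
```

View pics/w20.png

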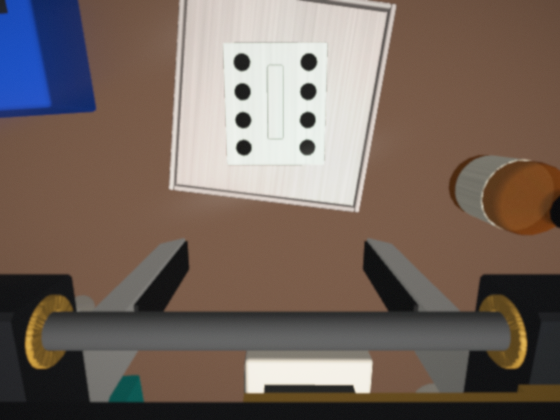

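View pics/zs20.png

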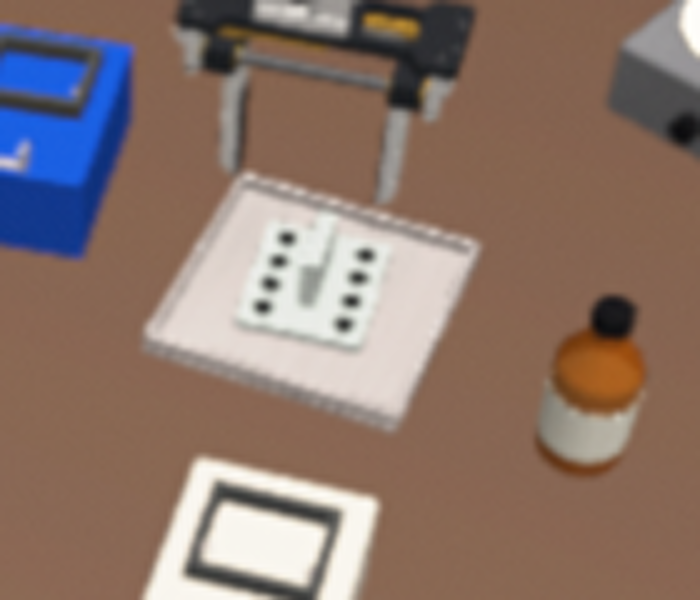

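View pics/t20.png

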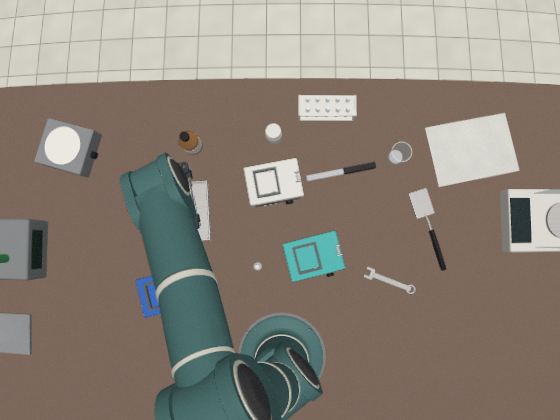

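```bash
python3 - <<'E'
from h import *
T=np.load('T20.npy');im=cv2.imread('pics/w20.png')
zoom(im,170,0,400,215,3.4,'zw20.png')
q=onz('wrist',[[223.5,43],[327,43],[325,164.5],[228,164.5]],28,T)
for i in range(4): print(np.linalg.norm(q[i]-q[(i+1)%4]))
print(q.mean(0))
f=onz('wrist',[[268,65],[282.5,65],[283,139],[268,139]],73,T)
for i in range(4): print(np.linalg.norm(f[i]-f[(i+1)%4]))
print(f.mean(0))
E
```

```text
95.05026073321109
111.24497462244905
96.1096466103877
111.23158789710426
[479.9528 338.3395  28.    ]
11.76389297879176
58.87752688520087
12.744749073312953
58.87403650141639
[479.4738 338.2953  73.    ]
```

View pics/zw20.png

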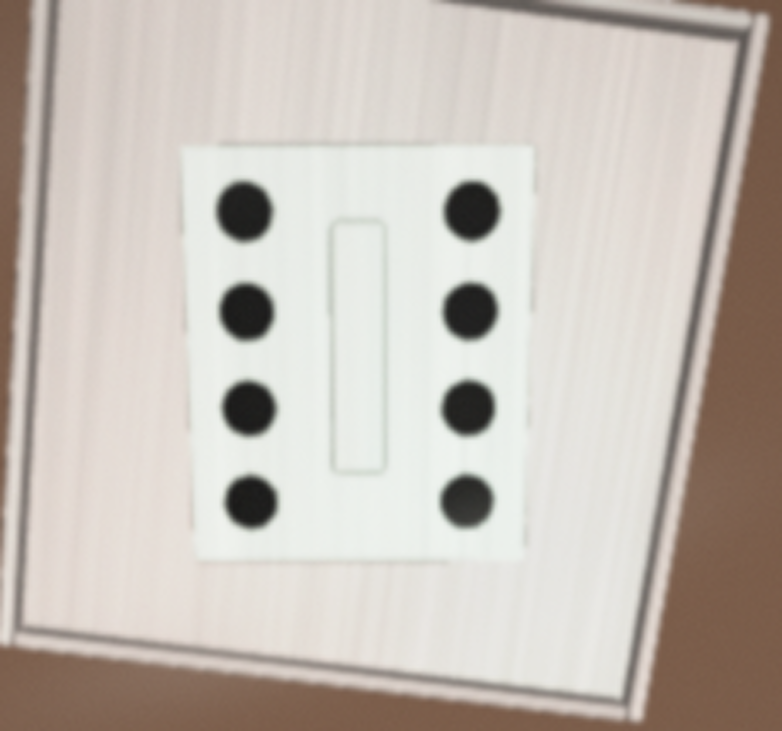

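```bash
python3 -c "
from cell import arm
print(arm.hand_in())"
```

```text
the job is handed in; nothing more can be done
None
```

I levered the block loose with the pry bar, lifted it out by its fin and set it on the tray floor. The job is handed in; the interface gave no verdict.

**Levering:** The bar lay between the fulcrum's cheeks with its toe under the overhang. Pressing the handle down drove the force up to about 24 N. It then fell to about 15 N and on to 4 N, which I took as the snap. With the bar drawn back, the block stayed leaning. I laid the bar on the bench.

**Setting down:** The block came out still leaning in the grip. Pressing it onto the floor, up to about 30 N at the wrist, did not visibly level it. I eased the gripper open about 2 mm at light contact and it settled flat.

**Last checks:**
- **Position:** the block's flange centre is at about (480, 338) mm and the tray's centre is at about (479, 344) mm, so it is roughly 6 mm off centre.
- **Upright:** the fin top and flange centres agree within 0.5 mm, which puts the tilt at about 0.01 rad. The flange measured 96 x 111 mm at its expected height, against a true 96 x 112 mm.
- **Bystanders:** the bottle, beaker and jar look unmoved in the top view. I did not measure their shift.
- **Robot:** the open gripper was clear, at about 200 mm height, when I handed in at about 25 s of the 67 s allowed.

**Disagreements:** The top and wrist cameras differed by about 5 mm on the bar's position, so I averaged them. The wrist view read the heater about 4 mm short along y.

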